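Set up the texture frame for the clay class

TASK

Clear the loose stick off the texture frame and lay it in the crate with the others, making room so that all of them lie flat on the crate's floor, and press every plaster block at hand flush into a recess of its own shape. Then draw the sprung levelling bar over them right out to its stop, hold it there for two seconds, and let it go back home; the tub, the ring cutter and the jar are not to be moved.

Things in the scene. Friction and masses are not known exactly. Their poses are not given: they have to be found in the camera images.
- frame: fixed birch frame, a board 200 (x) x 380 (y) mm, flat top 34 mm above the table; origin under its centre on the table; its -x edge is the one nearer the robot; turned by up to 0.15 rad. Four recesses in a row along y, 78 mm apart, on its y centre line (x = 0). At y = +-178 mm a steel rod runs along x, its posts reaching 34 mm above the board
- bar (a joint): sprung levelling bar, aluminium, 24 (x) x 330 (y) x 18 mm, riding on the rods 3 mm above the board. 0 = home, 78 mm beyond the line of recesses (frame +x); grows as it is pulled to frame -x, over all recesses, to the stop at 0.130 m. Spring: 2 N at home, 7 N at the stop, drag 25 N per m/s; let go, it goes home by itself in about 1 s. Things on the board or blocks over 3 mm proud block it
- bar_grip (a point): centre of the upright wooden grip on the middle of the bar: 24 mm thick (frame x), 50 mm wide (frame y), 40 mm tall, its top 20 mm above this point, its foot on the bar 20 mm below; moves with the bar. Axes as the frame's
- square_a_c (a point): square plaster texture block, 54 x 54 mm and 26 mm thick, about 110 g, with a faint flower relief on top; the point is its centre, half-way up; x and y lie along its sides, z up. Lies flat at the left of the frame; absent in some runs
- square_b_c (a point): square plaster texture block, 54 x 54 mm and 26 mm thick, about 110 g, with a faint flower relief on top; the point is its centre, half-way up; x and y lie along its sides, z up. Lies flat at the left of the frame; absent in some runs
- round_a_c (a point): round plaster texture block, 62 mm diameter and 26 mm thick, about 110 g, with a faint flower relief on top; the point is its centre, half-way up; z up. Lies flat at the left of the frame; absent in some runs
- round_b_c (a point): round plaster texture block, 62 mm diameter and 26 mm thick, about 110 g, with a faint flower relief on top; the point is its centre, half-way up; z up. Lies flat at the left of the frame; absent in some runs
- stick_c (a point): loose hardwood texture stick, eight-sided, 36 mm across the flats, 140 mm long, 120 g; the point is its centre, 18 mm above what it rests on; x along its length. At the start it lies on the board across the recesses
- crate: fixed blue plastic crate, open at the top, outside 210 (x) x 170 (y) x 42 mm high, walls and floor 5 mm; origin under its centre on the table. The sticks in it lie along its y, next to one another along its x; there is room on its floor for four in all once they are pushed together
- crated_a_c (a point): one of three hardwood sticks already lying flat, side by side, in the crate; same as the loose stick: eight-sided, 36 mm across the flats, 140 mm long; the point is its centre, x along its length (along the crate's y). It can be pushed sideways
- crated_b_c (a point): one of three hardwood sticks already lying flat, side by side, in the crate; same as the loose stick: eight-sided, 36 mm across the flats, 140 mm long; the point is its centre, x along its length (along the crate's y). It can be pushed sideways
- crated_c_c (a point): one of three hardwood sticks already lying flat, side by side, in the crate; same as the loose stick: eight-sided, 36 mm across the flats, 140 mm long; the point is its centre, x along its length (along the crate's y). It can be pushed sideways
- recess0 (a point): middle of the mouth of a recess 26 mm deep, square, 58.5 x 58.5 mm, sides along the frame's axes, level with the board's top; axes as the frame's. Recess 0 of the row, counted from the left (+y) end
- recess1 (a point): middle of the mouth of a recess 26 mm deep, round, 66.5 mm diameter, level with the board's top; axes as the frame's. Recess 1 of the row, counted from the left (+y) end
- recess2 (a point): middle of the mouth of a recess 26 mm deep, square, 58.5 x 58.5 mm, sides along the frame's axes, level with the board's top; axes as the frame's. Recess 2 of the row, counted from the left (+y) end
- recess3 (a point): middle of the mouth of a recess 26 mm deep, round, 66.5 mm diameter, level with the board's top; axes as the frame's. Recess 3 of the row, counted from the left (+y) end
- tub: bystander: white plastic tub, 110 mm wide and high, standing beyond the frame; origin under its base. Leave alone
- cutter: bystander: steel ring cutter 72 mm wide, 30 mm high, beyond the frame; origin under its base. Leave alone
- slipjar: bystander: terracotta coloured jar, 70 mm wide, 100 mm tall, far left; origin under its base. Leave alone

How it is judged:
On the way, in this order (a step that is already met when the one before it is completed fails the run):
1. every block that is there sits flush in a recess of its shape and all four sticks lie on the crate's floor (((horizontal distance between square_a_c and recess0 below 0.006 m and z of square_a_c in the frame of recess0 between -0.016 and -0.011 m) or (horizontal distance between square_a_c and recess2 below 0.006 m and z of square_a_c in the frame of recess2 between -0.016 and -0.011 m)) and ((horizontal distance between square_b_c and recess0 below 0.006 m and z of square_b_c in the frame of recess0 between -0.016 and -0.011 m) or (horizontal distance between square_b_c and recess2 below 0.006 m and z of square_b_c in the frame of recess2 between -0.016 and -0.011 m)) and ((horizontal distance between round_a_c and recess1 below 0.006 m and z of round_a_c in the frame of recess1 between -0.016 and -0.011 m) or (horizontal distance between round_a_c and recess3 below 0.006 m and z of round_a_c in the frame of recess3 between -0.016 and -0.011 m)) and ((horizontal distance between round_b_c and recess1 below 0.006 m and z of round_b_c in the frame of recess1 between -0.016 and -0.011 m) or (horizontal distance between round_b_c and recess3 below 0.006 m and z of round_b_c in the frame of recess3 between -0.016 and -0.011 m)) and x of stick_c in the frame of crate between -0.1 and 0.1 m and y of stick_c in the frame of crate between -0.08 and 0.08 m and z of each of stick_c, crated_a_c, crated_b_c, crated_c_c in the frame of crate below 0.03 m and x of crated_a_c in the frame of crate between -0.1 and 0.1 m and y of crated_a_c in the frame of crate between -0.08 and 0.08 m and x of crated_b_c in the frame of crate between -0.1 and 0.1 m and y of crated_b_c in the frame of crate between -0.08 and 0.08 m and x of crated_c_c in the frame of crate between -0.1 and 0.1 m and y of crated_c_c in the frame of crate between -0.08 and 0.08 m), for 0.2 s.
2. the bar is held at its stop (within 6 mm) for 1.5 s (value of joint bar above 0.124 m), for 1.5 s.
At the end, for the whole second after the job is handed in: Each block present is in a recess of its shape, within 6 mm of its middle, top level with the board (+2, -3 mm); all four sticks lie on the crate's floor, none on another (centres under 30 mm above the table); the bar is home (within 8 mm); all at rest (all of step 1 and value of joint bar below 0.008 m and linear speed of each of square_a, square_b, round_a, round_b, stick, crated_a, crated_b, crated_c below 0.03 m/s); the robot touches nothing.
It fails at once if the tub is moved more than 3 cm (distance of tub from where it was at the start of the episode above 0.03 m).
It fails at once if the cutter is moved more than 3 cm (distance of cutter from where it was at the start of the episode above 0.03 m).
It fails at once if the slipjar is moved more than 3 cm (distance of slipjar from where it was at the start of the episode above 0.03 m).
Of square_a, square_b, round_a, round_b only 2 to 4 are there at a start; the rules pass over those that are not, and their reading is None.
At some moment in a run one of square_a, square_b, round_a, round_b may be knocked a few centimetres aside while the robot is not near it.
Once in a run the grip may slacken for a moment while it holds something.
It also fails if it takes over 210 s, if anything falls off the work surface, if the arm or the gripper's body presses on something with over 40 N, if the wrist force passes 120 N, or if a joint passes its speed limit or range.

ROBOT

A 7-joint arm with a two-finger parallel gripper is mounted at the origin on the work surface. World frame = base frame: x ahead of the robot, y to its left, z up, the work surface at z = 0. Lengths are in m, angles in rad, forces in N, time in s.
With the tool pointing down it reaches from about 0.4 to 0.85 m from the base axis. Payload 10.4 kg.
Tool frame: the origin (TCP) lies on the centre line of the jaws, within the pads' length; the fingertips stand 22 mm ahead of it and the grasp point (between the pads) lies 3 mm ahead of it; z points along the fingers, y is the line along which they close (so a half turn about z gives the same grasp; the last joint's range is limited). The gripper opens to 87 mm and grips with 3 to 60 N. Pads are 19 mm wide; open, the fingers measure 117 mm over their backs; the gripper's body (75 mm by 190 mm) begins 51 mm behind the grasp point.
Start: joints at [1.283, 0.332, -0.065, 1.46, 0.022, 1.35, -0.088], TCP at [0.164, -0.603, 0.245] pointing down, gripper open.
Joint ranges: [-2.6, 2.6], [-0.5, 2.12], [-1.47, 1.34], [0.16, 2.42], [-1.27, 4.41], [0.06, 2.06], [-2.6, 2.6]. Speed limits (rad/s): [2.22, 2.22, 2.79, 2.79, 3.14, 3.14, 3.14].

INTERFACE

Orientations are given as a rotation vector (axis times angle).
In Python, from workcell import robot gives the robot as it stands. The module is installed in compiled form; this text tells all that it offers.
- The arm moves only by the tool servo_tool, never from a script. Its argument "rows" is a list of rows, each an object of numbers: "tx", "ty", "tz": the shift along the tool's x, y, z in cm; "spin": the turn about the tool's z in rad; "hand": the finger opening in cm, from 0 to 8.7. In form: [{"tx": .., "ty": .., "tz": .., "spin": .., "hand": ..}, ...]. A call has exactly 10 rows; each row shifts and turns the commanded pose from where the row before left it, along the tool's axes as they then stand; what a row does not reach is not made up. A row lasts 1/10 s, in which the tool goes at most 50 mm and 8.59 degrees, less where a joint would pass 70% of its speed; a pose out of reach is approached as far as the arm can. A call with a gripper value outside its range is refused whole. The fingers move at their own pace and stop on an object; "force" is the grip in N (left out, the last holds). Time passes only in rows, so rows that do not move let the fingers close, or fill a call up. It gives the time, the measured TCP pose, the force, the opening and the grip force at its end, in the units of the state.
- robot.observe(): the state, without advancing time (a new reading comes with each control period).
- robot.capture(name): name is "side" or "top" or "wrist"; returns (picture, depth): 480x640x3 uint8, blue, green, red; 480x640 float32, m along the optical axis (not along the pixel's ray), 0 where there is no reading.
- robot.camera_model(name): a dict with "fx", "fy", "cx", "cy" (pixels), "k1" (the pictures are not rectified: a ray, as slopes to the right and down, at radius r is drawn at 1 + k1 r^2 times it, then the intrinsics apply), "camera_from_world" (4x4, takes a point from world to camera coordinates); the wrist camera has in their place "T_tool_cam" (4x4, takes a point from camera to tool coordinates, whose origin is the TCP and whose axes are the flange's). Camera axes: x right, y down, z forward; pixel columns grow to the right and rows downward; lengths in m; the calibration is good to about 2 mm. A picture is of the moment at which its call begins: read the wrist's pose just before it. camera_model takes no time and is no camera call.
- robot.finish_job(): hands the job in; it is judged then, once.
Trained networks look in the newest picture that a camera, given by its name, has taken for a name from the list of things; names that differ only in an ending like _2 or _b are one class to them, and where a whole thing is asked for, a point or a joint stands for the part that bears it (a point fixed in the world has none). Each returns a list of dicts, best first, with "confidence" (0 to 1); they miss things now and then, are a little off and sometimes report something else, mostly with a low value. They report only what shows in the picture. A call takes as long as a camera call.
- robot.silhouettes(target, camera): "mask" (480x640 bool, what is visible of it) and "rect" ([left, top, right, bottom] in pixels, round what is visible of it).
- robot.place_of(target, camera): "point" ([column, row] in pixels: a listed point, or the origin of a listed thing).
The state is a dict: "clock": time; "q": joint angles; "joint_vel": joint speeds; "joint_torque": joint torques, N m; "tool_pos": TCP position; "ee_rot": TCP orientation; "ft_force": force on the tool from outside, world axes, zero at the start; "torque": the same for the moment, N m; "finger_gap": opening from 0.0 (shut) to 1.0 (fully open); "finger_force": force on a finger pad.
Only numpy, scipy, OpenCV 4.12 (cv2) and the standard library are available. Lean on these libraries where they do the work, as an engineer would, in place of code of your own. Each camera call takes 0.05 s, during which the arm holds its last target. There are 200 camera calls.

## Working session

There is one attempt and no reset: what is moved stays moved. The work goes in short steps, Python scripts to look and compute and a tool call to move; the robot and the scene stay as the last step left them, time stands still between calls to the robot, and variables do not carry over. Pictures are saved under pics/ and viewed, at most 14 in all, crops included, and the job is handed in when it is done.

Besides the shell and the picture viewer there is one more tool, called as a command line: name --argument value ..., lists and objects as JSON in quotes. servo_tool: Moves the arm, as the interface text tells. Its arguments: {"type":"object","properties":{"rows":{"type":"array"},"force":{"type":"number"}},"required":["rows"]}

```bash
mkdir -p pics; cat > h.py <<'E'
import numpy as np, cv2
from workcell import robot
from scipy.spatial.transform import Rotation as R
def cap(n):
    s=robot.observe(); im,d=robot.capture(n); m=robot.camera_model(n)
    if 'camera_from_world' in m: T=np.linalg.inv(m['camera_from_world'])
    else:
        W=np.eye(4);W[:3,:3]=R.from_rotvec(s['ee_rot']).as_matrix();W[:3,3]=s['tool_pos'];T=W@np.array(m['T_tool_cam'])
    return im,d,m,T
def ray(m,T,u,v):
    x=(u-m['cx'])/m['fx'];y=(v-m['cy'])/m['fy'];r=np.hypot(x,y);q=r
    for _ in range(20): q=r/(1+m['k1']*q*q)
    k=q/r if np.ndim(r) or r>0 else 1
    return np.stack([x*k,y*k,np.ones_like(x*k)],-1)
def at_z(m,T,u,v,z):
    d=ray(m,T,np.float64(u),np.float64(v))@T[:3,:3].T; return T[:3,3]+d*((z-T[2,3])/d[...,2])[...,None]
def cloud(d,m,T):
    v,u=np.mgrid[:480,:640]; return (ray(m,T,u.astype(float),v.astype(float))*d[...,None])@T[:3,:3].T+T[:3,3]
E
python3 - <<'E'
from h import *
print(robot.observe())
for c in ['top','side']:
    im,d,m,T=cap(c); cv2.imwrite(f'pics/{c}0.png',im); print(c,m['fx'],T[:3,3].round(3))
    P=cloud(d,m,T)
    for n in ['frame','bar_grip','square_a_c','round_a_c','stick_c','crate','crated_a_c','recess0','recess1','recess2','recess3','tub','cutter','slipjar']:
        for o in robot.place_of(n,c)[:4]:
            u,v=o['point']
            if o['confidence']>.3: 
                p=P[int(np.clip(v,0,479)),int(np.clip(u,0,639))]; print(n,round(o['confidence'],2),int(u),int(v),p.round(3))
E
```

```text
{'clock': 0.0, 'q': array([ 1.28339837,  0.33285517, -0.06471666,  1.46095795,  0.02160388,
        1.34991982, -0.08849229]), 'joint_vel': array([ 0.00066429, -0.00166309,  0.00039016, -0.00190679,  0.00077568,
       -0.00058495, -0.00017081]), 'joint_torque': array([ 1.10611763e-03, -6.23245597e+01,  2.50128529e-02, -3.89888227e+01,
       -6.14255201e-02,  3.96992464e-02,  9.35988123e-05]), 'tool_pos': array([ 0.16347727, -0.60285709,  0.24375646]), 'ee_rot': array([-3.11267918e+00, -4.14612921e-01,  4.03963640e-04]), 'ft_force': array([-0.20176386, -0.5162953 , -0.12446019]), 'torque': array([ 0.00954724, -0.02967515,  0.01555935]), 'finger_force': 0.0, 'finger_gap': 0.9995168145554681}
top 566.9035776116526 [0.438 0.035 1.193]
frame 0.74 194 248 [0.537 0.292 0.03 ]
frame 0.61 333 234 [0.566 0.008 0.067]
bar_grip 0.68 350 235 [ 0.564 -0.026  0.07 ]
bar_grip 0.67 334 195 [0.64  0.008 0.095]
square_a_c 0.92 193 298 [0.435 0.291 0.025]
round_a_c 0.89 137 303 [0.424 0.403 0.027]
stick_c 0.55 363 240 [ 0.554 -0.052  0.069]
crate 0.76 498 282 [ 0.477 -0.338  0.005]
crated_a_c 0.97 502
[... 1097 characters left out ...]
9 -0.302  0.044]
crated_a_c 0.83 431 180 [ 0.404 -0.313  0.044]
recess0 0.88 308 262 [0.588 0.024 0.009]
recess0 0.65 330 240 [ 0.549 -0.004  0.061]
recess0 0.61 345 222 [ 0.539 -0.066  0.063]
recess1 0.88 308 262 [0.588 0.024 0.009]
recess1 0.65 330 240 [ 0.549 -0.004  0.061]
recess1 0.61 345 222 [ 0.539 -0.066  0.063]
recess2 0.88 308 262 [0.588 0.024 0.009]
recess2 0.65 330 240 [ 0.549 -0.004  0.061]
recess2 0.61 345 222 [ 0.539 -0.066  0.063]
recess3 0.88 308 262 [0.588 0.024 0.009]
recess3 0.65 330 240 [ 0.549 -0.004  0.061]
recess3 0.61 345 222 [ 0.539 -0.066  0.063]
tub 0.65 262 210 [ 0.736 -0.061  0.043]
cutter 0.58 211 268 [0.774 0.11  0.003]
slipjar 0.74 199 327 [0.687 0.28  0.05 ]
```

```bash
ls pics
```

```text
side0.png
top0.png
```

View pics/top0.png

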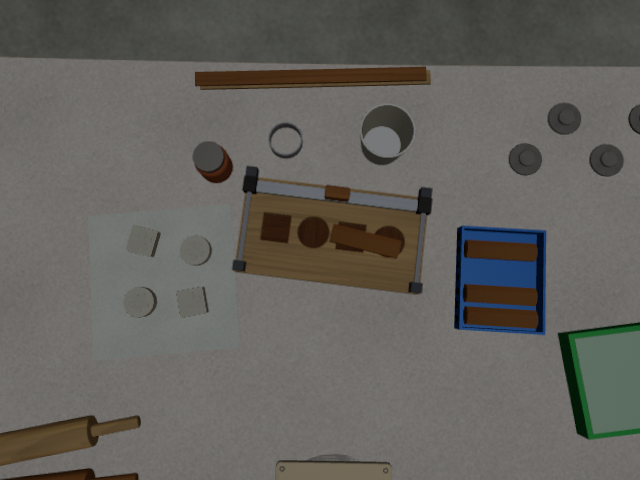

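```bash
cat > seg.py <<'E'
from h import *
def blobs(P,mask,amin=60):
    n,l,st,c=cv2.connectedComponentsWithStats(mask.astype(np.uint8))
    out=[]
    for i in range(1,n):
        if st[i,4]<amin: continue
        q=P[l==i][:,:2]; r=cv2.minAreaRect((q*1000).astype(np.float32))
        out.append((np.round(r[0],1),np.round(r[1],1),round(r[2],1),st[i,4],P[l==i][:,2].mean().round(4)))
    return out
E
python3 - <<'E'
from seg import *
im,d,m,T=cap('top');P=cloud(d,m,T);x,y,z=P[...,0],P[...,1],P[...,2]
reg=lambda a,b,c,e:(x>a)&(x<b)&(y>c)&(y<e)&(d>0)
print('blocks');[print(b) for b in blobs(P,reg(.3,.68,.2,.48)&(z>.015)&(z<.045))]
print('board');[print(b) for b in blobs(P,reg(.4,.75,-.2,.22)&(z>.026)&(z<.042),500)]
print('rods etc');[print(b) for b in blobs(P,reg(.4,.75,-.25,.22)&(z>.055)&(z<.09))]
print('crate stk');[print(b) for b in blobs(P,reg(.35,.65,-.5,-.2)&(z>.03)&(z<.06))]
print('cratefloor');[print(b) for b in blobs(P,reg(.35,.65,-.5,-.2)&(z>.0)&(z<.02)&(im[...,0]>1.6*im[...,2]))]
print('all crate');[print(b) for b in blobs(P,reg(.3,.65,-.5,-.2)&(z>.0)&(z<.06)&(im[...,0]>1.6*im[...,2]))]
for c,uv in {'rec':[(276,227),(313,233)]}.items():
    for u,v in uv: print(at_z(m,T,u,v,.034).round(4))
for n in ['square_a_c','round_a_c']:
  for o in robot.silhouettes(n,'top'):
    if o['confidence']>.3:
      k=o['mask']; vv,uu=np.nonzero(k); p=at_z(m,T,uu.astype(float),vv.astype(float),.026); print(n,round(o['confidence'],2),o['rect'],[np.round(t,1) for t in cv2.minAreaRect((p[:,:2]*1000).astype(np.float32))], p.mean(0).round(4))
print(robot.observe()['clock'])
E
```

```text
blocks
(array([551.7, 401. ]), array([55. , 55.4]), 76.7, np.int32(726), np.float64(0.0262))
(array([532.2, 292.2]), array([60.1, 60.5]), 2.0, np.int32(720), np.float64(0.0261))
(array([426.6, 400.9]), array([58.7, 63. ]), 0.4, np.int32(773), np.float64(0.0263))
(array([427.2, 294.6]), array([53.8, 54.1]), 12.0, np.int32(727), np.float64(0.0263))
board
(array([553.3,  11.5]), array([380.9, 169.6]), 83.8, np.int32(10501), np.float64(0.0342))
rods etc
(array([728.1, -81.1]), array([76.4, 20. ]), 71.2, np.int32(97), np.float64(0.0727))
(array([577.5,   9.3]), array([383.4, 214.1]), 83.8, np.int32(2564), np.float64(0.0617))
(array([553.4, -57. ]), array([140. ,  36.5]), 76.6, np.int32(1260), np.float64(0.067))
crate stk
(array([ 482.7, -335.1]), array([173.3, 211.3]), 87.5, np.int32(1440), np.float64(0.0404))
(array([ 540.8, -335.7]), array([141.7,  36. ]), 87.4, np.int32(1196), np.float64(0.0383))
(array([ 450.7, -332.9]), array([142.3,  35.7]), 87.7, np.int32(1225), np.float64(0.0386))
(array([ 406.3, -332.8]), array([141.4,  35.6]), 87.7, np.int32(1247), np.float64(0.0386))
(array([ 3
[... 290 characters left out ...]
1]), array([153.4,  58.6]), 87.9, np.int32(583), np.float64(0.0064))
all crate
(array([ 484.7, -342.4]), array([187.8, 215.1]), 87.6, np.int32(5266), np.float64(0.0165))
(array([ 347.6, -465.8]), array([37.4, 87.1]), 69.0, np.int32(369), np.float64(0.0296))
[0.5822 0.1248 0.034 ]
[0.5709 0.0484 0.034 ]
square_a_c 0.98 [175.4, 286.9, 212.2, 317.4] [array([427.6, 293.1]), array([56.5, 59.1]), np.float64(12.0)] [0.4277 0.293  0.026 ]
square_a_c 0.63 [231.7, 163.0, 433.2, 294.2] [array([580.3,   8.6]), array([397.3, 225.7]), np.float64(83.7)] [0.5719 0.0146 0.026 ]
round_a_c 0.8 [119.3, 287.8, 157.2, 315.3] [array([426.7, 398.8]), array([58.4, 66.9]), np.float64(0.7)] [0.4259 0.3986 0.026 ]
1.65
```

View pics/side0.png

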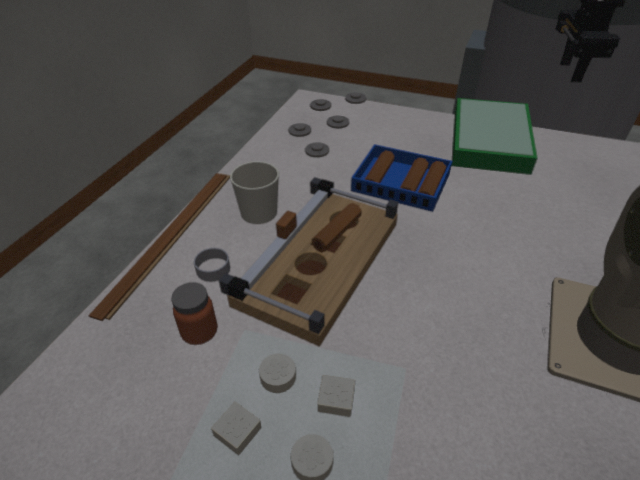

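```bash
cat >> h.py <<'E'
def plan(x,y,z,th):
    "mm, deg target -> spin (rad) first, then shifts in cm along the turned tool"
    s=robot.observe(); M=R.from_rotvec(s['ee_rot']).as_matrix(); t0=np.degrees(np.arctan2(M[1,0],M[0,0]))
    dx,dy,dz=np.array([x,y,z])/10-s['tool_pos']*100
    f=lambda t:(np.cos(t)*dx+np.sin(t)*dy, np.sin(t)*dx-np.cos(t)*dy)
    sp=np.radians((t0-th+180)%360-180); a=f(np.radians(th));b=f(np.radians(t0))
    print(f"th {t0:.1f} spin {sp:.3f} | after-turn tx {a[0]:.2f} ty {a[1]:.2f} tz {-dz:.2f} | before-turn tx {b[0]:.2f} ty {b[1]:.2f}; tilt {np.degrees(np.arccos(-M[2,2])):.2f}  t={s['clock']:.1f} pos {s['tool_pos'].round(4)}")
E
python3 -c "
from h import *
plan(495.7,-335.5,150,87.6)"
```

```text
th 15.2 spin -1.264 | after-turn tx 28.14 ty 32.06 tz 9.46 | before-turn tx 39.06 ty -17.15; tilt 0.00  t=1.6 pos [ 0.1636 -0.6032  0.2446]
```

servo_tool --rows '[{"tx":3.9,"ty":-1.7,"tz":0.9,"hand":0},{"tx":3.9,"ty":-1.7,"tz":0.9,"hand":0},{"tx":3.9,"ty":-1.7,"tz":0.9,"hand":0},{"tx":3.9,"ty":-1.7,"tz":0.9,"hand":0},{"tx":3.9,"ty":-1.7,"tz":0.9,"hand":0},{"tx":3.9,"ty":-1.7,"tz":0.9,"hand":0},{"tx":3.9,"ty":-1.7,"tz":0.9,"hand":0},{"tx":3.9,"ty":-1.7,"tz":0.9,"hand":0},{"tx":3.9,"ty":-1.7,"tz":0.9,"hand":0},{"tx":3.9,"ty":-1.7,"tz":0.9,"hand":0}]'

```text
invalid input
```

servo_tool --rows '[{"spin":-0.14,"hand":0},{"spin":-0.14,"hand":0},{"spin":-0.14,"hand":0},{"spin":-0.14,"hand":0},{"spin":-0.14,"hand":0},{"spin":-0.14,"hand":0},{"spin":-0.14,"hand":0},{"spin":-0.14,"hand":0},{"spin":-0.144,"hand":0},{"hand":0}]'

```text
invalid input
```

```bash
python3 -c "
from h import *
plan(495.7,-335.5,39,87.6)
im,d,m,T=cap('wrist');cv2.imwrite('pics/w1.png',im);print(m['T_tool_cam'].round(3),m['fx'])"
```

```text
th 15.2 spin -1.264 | after-turn tx 28.14 ty 32.06 tz 20.56 | before-turn tx 39.06 ty -17.15; tilt 0.00  t=1.6 pos [ 0.1636 -0.6032  0.2446]
[[-0.    -0.962 -0.273  0.075]
 [ 1.    -0.    -0.    -0.001]
 [ 0.    -0.273  0.962 -0.14 ]
 [ 0.     0.     0.     1.   ]] 359.7085849570069
```

View pics/w1.png

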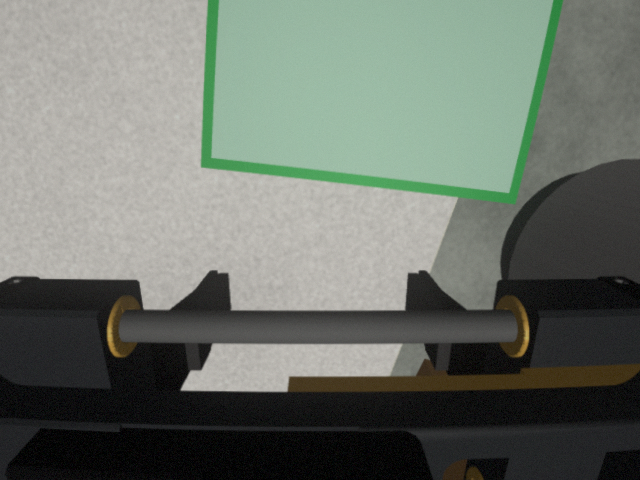

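The wrist picture shows only the green tray and the open fingers at columns 220 and 420. The moves were refused, most likely because each row needs all five keys.

servo_tool --rows '[{"tx":3.9,"ty":-1.7,"tz":0.9,"spin":0,"hand":0},{"tx":3.9,"ty":-1.7,"tz":0.9,"spin":0,"hand":0},{"tx":3.9,"ty":-1.7,"tz":0.9,"spin":0,"hand":0},{"tx":3.9,"ty":-1.7,"tz":0.9,"spin":0,"hand":0},{"tx":3.9,"ty":-1.7,"tz":0.9,"spin":0,"hand":0},{"tx":3.9,"ty":-1.7,"tz":0.9,"spin":0,"hand":0},{"tx":3.9,"ty":-1.7,"tz":0.9,"spin":0,"hand":0},{"tx":3.9,"ty":-1.7,"tz":0.9,"spin":0,"hand":0},{"tx":3.9,"ty":-1.7,"tz":0.9,"spin":0,"hand":0},{"tx":3.9,"ty":-1.7,"tz":0.9,"spin":0,"hand":0}]'

```text
clock: 2.7
tool_pos: [0.4967, -0.336, 0.1544]
ee_rot: [3.114, 0.414, 0.001]
ft_force: [0.7, -0.3, 0.4]
finger_gap: 0.171
finger_force: 0.0
```

servo_tool --rows '[{"tx":0,"ty":0,"tz":0,"spin":-0.14,"hand":0},{"tx":0,"ty":0,"tz":0,"spin":-0.14,"hand":0},{"tx":0,"ty":0,"tz":0,"spin":-0.14,"hand":0},{"tx":0,"ty":0,"tz":0,"spin":-0.14,"hand":0},{"tx":0,"ty":0,"tz":0,"spin":-0.14,"hand":0},{"tx":0,"ty":0,"tz":0,"spin":-0.14,"hand":0},{"tx":0,"ty":0,"tz":0,"spin":-0.14,"hand":0},{"tx":0,"ty":0,"tz":0,"spin":-0.14,"hand":0},{"tx":0,"ty":0,"tz":0,"spin":-0.144,"hand":0},{"tx":0,"ty":0,"tz":0,"spin":0,"hand":0}]'

```text
clock: 3.7
tool_pos: [0.4954, -0.3372, 0.1545]
ee_rot: [-2.265, -2.177, -0.0]
ft_force: [-0.1, 0.2, 0.1]
finger_gap: 0.004
finger_force: 0.0
```

```bash
python3 -c "
from h import *
plan(495.7,-335.5,39,87.6)
print(robot.observe()['q'].round(2))"
```

```text
th 87.7 spin 0.002 | after-turn tx 0.17 ty 0.02 tz 11.55 | before-turn tx 0.17 ty 0.02; tilt 0.01  t=3.7 pos [ 0.4954 -0.3372  0.1545]
[ 0.92  0.38 -0.49  1.62  0.19  1.18  0.34]
```

servo_tool --rows '[{"tx":0.1,"ty":0,"tz":3,"spin":0,"hand":0},{"tx":0,"ty":0,"tz":3,"spin":0,"hand":0},{"tx":0,"ty":0,"tz":3,"spin":0,"hand":0},{"tx":0,"ty":0,"tz":2.5,"spin":0,"hand":0},{"tx":0,"ty":0.6,"tz":0,"spin":0,"hand":0},{"tx":0,"ty":0.6,"tz":0,"spin":0,"hand":0},{"tx":0,"ty":0.5,"tz":0,"spin":0,"hand":0},{"tx":0,"ty":0.5,"tz":0,"spin":0,"hand":0},{"tx":0,"ty":0.5,"tz":0,"spin":0,"hand":0},{"tx":0,"ty":0.4,"tz":0,"spin":0,"hand":0}]'

```text
clock: 4.7
tool_pos: [0.5271, -0.3376, 0.0402]
ee_rot: [2.267, 2.173, -0.0]
ft_force: [-0.8, -0.1, 1.7]
finger_gap: 0.005
finger_force: 0.7
```

```bash
python3 - <<'E'
from seg import *
im,d,m,T=cap('top');P=cloud(d,m,T);x,y,z=P[...,0],P[...,1],P[...,2]
[print(b) for b in blobs(P,(x>.35)&(x<.65)&(y>-.5)&(y<-.2)&(d>0)&(z>.03)&(z<.06))]
plan(553.4,-57,150,76.6)
E
```

```text
(array([ 483.3, -328.5]), array([159.5, 211.5]), 87.7, np.int32(770), np.float64(0.0407))
(array([ 555.4, -292.9]), array([55.1, 36.4]), 85.2, np.int32(436), np.float64(0.0383))
(array([ 452.3, -292.5]), array([61.3, 35.5]), 87.4, np.int32(482), np.float64(0.0384))
(array([ 406.3, -332.4]), array([141.5,  35.6]), 87.7, np.int32(1237), np.float64(0.0386))
th 87.6 spin 0.192 | after-turn tx 27.87 ty -3.99 tz -10.99 | before-turn tx 28.12 ty 1.40; tilt 0.06  t=4.8 pos [ 0.5276 -0.3374  0.0401]
```

servo_tool --rows '[{"tx":0,"ty":0.4,"tz":0,"spin":0,"hand":0},{"tx":0,"ty":0.3,"tz":0,"spin":0,"hand":0},{"tx":0,"ty":0,"tz":0,"spin":0,"hand":0},{"tx":0,"ty":-1,"tz":0,"spin":0,"hand":0},{"tx":0,"ty":0,"tz":-3.5,"spin":0,"hand":0},{"tx":0,"ty":0,"tz":-4,"spin":0,"hand":0},{"tx":0,"ty":0,"tz":-3.5,"spin":0,"hand":6},{"tx":4,"ty":0,"tz":0,"spin":0,"hand":6},{"tx":4,"ty":0,"tz":0,"spin":0,"hand":6},{"tx":4,"ty":0,"tz":0,"spin":0,"hand":6}]'

```text
clock: 5.75
tool_pos: [0.5277, -0.2163, 0.1497]
ee_rot: [2.268, 2.173, -0.0]
ft_force: [0.3, 0.4, 0.9]
finger_gap: 0.279
finger_force: 0.0
```

servo_tool --rows '[{"tx":4,"ty":0.4,"tz":0,"spin":0,"hand":6},{"tx":4,"ty":0.4,"tz":0,"spin":0,"hand":6},{"tx":4,"ty":0.4,"tz":0,"spin":0,"hand":6},{"tx":4,"ty":0.5,"tz":0,"spin":0,"hand":6},{"tx":0,"ty":0,"tz":0,"spin":0.1,"hand":6},{"tx":0,"ty":0,"tz":0,"spin":0.09,"hand":6},{"tx":0,"ty":0,"tz":0,"spin":0,"hand":6},{"tx":0,"ty":0,"tz":0,"spin":0,"hand":6},{"tx":0,"ty":0,"tz":0,"spin":0,"hand":6},{"tx":0,"ty":0,"tz":0,"spin":0,"hand":6}]'

```text
clock: 6.75
tool_pos: [0.5521, -0.0585, 0.1495]
ee_rot: [2.463, 1.95, -0.0]
ft_force: [-0.5, 0.9, 0.3]
finger_gap: 0.689
finger_force: 0.0
```

```bash
python3 - <<'E'
from seg import *
plan(553.4,-57,52,76.6)
im,d,m,T=cap('wrist');cv2.imwrite('pics/w2.png',im);P=cloud(d,m,T);x,y,z=P[...,0],P[...,1],P[...,2]
print('stick(wrist)');[print(b) for b in blobs(P,(x>.5)&(x<.62)&(y>-.15)&(y<.03)&(d>0)&(z>.055)&(z<.08)&(np.arange(480)[:,None]<300),300)]
im,d,m,T=cap('top');P=cloud(d,m,T);x,y,z=P[...,0],P[...,1],P[...,2]
print('crate');[print(b) for b in blobs(P,(x>.35)&(x<.65)&(y>-.5)&(y<-.2)&(d>0)&(z>.03)&(z<.06))]
E
```

```text
th 76.7 spin 0.003 | after-turn tx 0.18 ty 0.09 tz 9.75 | before-turn tx 0.18 ty 0.09; tilt 0.01  t=6.8 pos [ 0.5521 -0.0585  0.1495]
stick(wrist)
(array([557.6, -41.1]), array([110.1,  36.2]), 76.6, np.int32(8892), np.float64(0.0669))
crate
(array([ 482.7, -335.1]), array([172.5, 211.5]), 87.5, np.int32(1404), np.float64(0.0404))
(array([ 559.9, -336.5]), array([142.9,  36.3]), 87.5, np.int32(1183), np.float64(0.0384))
(array([ 450.7, -333. ]), array([142.2,  35.7]), 87.6, np.int32(1232), np.float64(0.0385))
(array([ 406.3, -332.2]), array([142.2,  35.7]), 87.7, np.int32(1228), np.float64(0.0386))
(array([ 365.5, -478. ]), array([31.5, 44.5]), 1.7, np.int32(422), np.float64(0.0489))
```

View pics/w2.png

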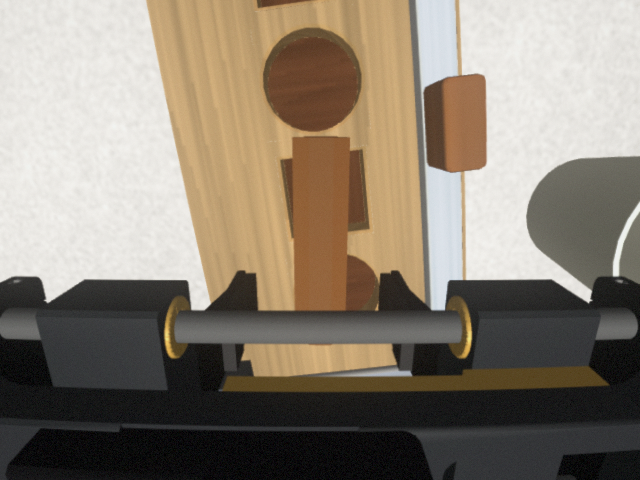

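servo_tool --rows '[{"tx":0.2,"ty":0.1,"tz":3,"spin":0,"hand":6},{"tx":0,"ty":0,"tz":3,"spin":0,"hand":6},{"tx":0,"ty":0,"tz":2.4,"spin":0,"hand":6},{"tx":0,"ty":0,"tz":0.5,"spin":0,"hand":6},{"tx":0,"ty":0,"tz":0,"spin":0,"hand":3},{"tx":0,"ty":0,"tz":0,"spin":0,"hand":3},{"tx":0,"ty":0,"tz":0,"spin":0,"hand":3},{"tx":0,"ty":0,"tz":0,"spin":0,"hand":3},{"tx":0,"ty":0,"tz":0,"spin":0,"hand":3},{"tx":0,"ty":0,"tz":-1,"spin":0,"hand":3}]' --force 30

```text
clock: 7.85
tool_pos: [0.5529, -0.0565, 0.0701]
ee_rot: [-2.463, -1.949, 0.002]
ft_force: [0.2, 0.5, -1.5]
finger_gap: 0.412
finger_force: 30.0
```

servo_tool --rows '[{"tx":0,"ty":0,"tz":-2,"spin":0,"hand":3},{"tx":0,"ty":0,"tz":-3,"spin":0,"hand":3},{"tx":0,"ty":0,"tz":-3,"spin":0,"hand":3},{"tx":0,"ty":0,"tz":0,"spin":-0.1,"hand":3},{"tx":0,"ty":0,"tz":0,"spin":-0.09,"hand":3},{"tx":0,"ty":0,"tz":0,"spin":0,"hand":3},{"tx":0,"ty":0,"tz":0,"spin":0,"hand":3},{"tx":0,"ty":0,"tz":0,"spin":0,"hand":3},{"tx":0,"ty":0,"tz":0,"spin":0,"hand":3},{"tx":0,"ty":0,"tz":0,"spin":0,"hand":3}]'

```text
clock: 8.85
tool_pos: [0.5536, -0.0564, 0.1505]
ee_rot: [-2.268, -2.174, 0.0]
ft_force: [-0.2, -1.4, -1.4]
finger_gap: 0.409
finger_force: 30.0
```

```bash
python3 - <<'E'
from seg import *
plan(505.3,-334.5,95,87.6)
E
```

```text
th 87.6 spin -0.001 | after-turn tx -27.98 ty -3.67 tz 5.55 | before-turn tx -27.99 ty -3.65; tilt 0.01  t=8.8 pos [ 0.5536 -0.0564  0.1505]
```

servo_tool --rows '[{"tx":-3.5,"ty":-0.4,"tz":0,"spin":0,"hand":3},{"tx":-3.5,"ty":-0.4,"tz":0,"spin":0,"hand":3},{"tx":-3.5,"ty":-0.4,"tz":0,"spin":0,"hand":3},{"tx":-3.5,"ty":-0.5,"tz":0,"spin":0,"hand":3},{"tx":-3.5,"ty":-0.5,"tz":0,"spin":0,"hand":3},{"tx":-3.5,"ty":-0.5,"tz":1,"spin":0,"hand":3},{"tx":-3.5,"ty":-0.5,"tz":2,"spin":0,"hand":3},{"tx":-3.5,"ty":-0.5,"tz":2.5,"spin":0,"hand":3},{"tx":0,"ty":0,"tz":0,"spin":0,"hand":3},{"tx":0,"ty":0,"tz":0,"spin":0,"hand":3}]'

```text
clock: 9.85
tool_pos: [0.5043, -0.3352, 0.0946]
ee_rot: [-2.269, -2.171, 0.0]
ft_force: [0.8, 1.0, -1.3]
finger_gap: 0.41
finger_force: 30.0
```

```bash
python3 - <<'E'
from seg import *
plan(505.3,-334.5,31.5,87.6)
s=robot.observe();print(s['finger_gap'],s['finger_force'],s['ft_force'])
im,d,m,T=cap('wrist');P=cloud(d,m,T);x,y,z=P[...,0],P[...,1],P[...,2]
print('wrist');[print(b) for b in blobs(P,(x>.35)&(x<.65)&(y>-.5)&(y<-.2)&(d>0)&(z>.033)&(z<.11)&(np.arange(480)[:,None]<270),300)]
E
```

```text
th 87.5 spin -0.002 | after-turn tx 0.08 ty 0.10 tz 6.31 | before-turn tx 0.08 ty 0.10; tilt 0.10  t=9.8 pos [ 0.5043 -0.3352  0.0946]
0.41012509118000284 29.997812176588923 [ 0.7549575   1.03882736 -1.3471729 ]
wrist
(array([ 484., -293.]), array([ 88.1, 211.9]), 87.8, np.int32(8982), np.float64(0.0408))
(array([ 562.1, -303.3]), array([74.6, 32.5]), 87.7, np.int32(6725), np.float64(0.0389))
(array([ 452.5, -299.1]), array([73.7, 32.6]), 87.2, np.int32(6659), np.float64(0.0389))
(array([ 506.1, -289.5]), array([51.5, 36.3]), 87.3, np.int32(11233), np.float64(0.0998))
(array([ 408.4, -298.2]), array([71.4, 32.9]), 87.1, np.int32(6208), np.float64(0.039))
```

servo_tool --rows '[{"tx":0,"ty":0.1,"tz":2,"spin":0,"hand":3},{"tx":0,"ty":0,"tz":2,"spin":0,"hand":3},{"tx":0,"ty":0,"tz":1.2,"spin":0,"hand":3},{"tx":0,"ty":0,"tz":0.6,"spin":0,"hand":3},{"tx":0,"ty":0,"tz":0.4,"spin":0,"hand":3},{"tx":0,"ty":0,"tz":0,"spin":0,"hand":3},{"tx":0,"ty":0,"tz":0,"spin":0,"hand":4.5},{"tx":0,"ty":0,"tz":0,"spin":0,"hand":4.5},{"tx":0,"ty":0,"tz":0,"spin":0,"hand":4.5},{"tx":0,"ty":0,"tz":0,"spin":0,"hand":4.5}]'

```text
clock: 10.9
tool_pos: [0.5062, -0.335, 0.034]
ee_rot: [2.267, 2.174, 0.0]
ft_force: [0.3, -0.3, 0.3]
finger_gap: 0.516
finger_force: 0.0
```

servo_tool --rows '[{"tx":0,"ty":0,"tz":-1,"spin":0,"hand":4.5},{"tx":0,"ty":0,"tz":-2,"spin":0,"hand":4.5},{"tx":0,"ty":0,"tz":-3,"spin":0,"hand":4.5},{"tx":0,"ty":0,"tz":-4,"spin":0,"hand":8},{"tx":0,"ty":0,"tz":-3,"spin":0,"hand":8},{"tx":4,"ty":0,"tz":0,"spin":0,"hand":8},{"tx":4,"ty":0,"tz":0,"spin":0,"hand":8},{"tx":4,"ty":0,"tz":0,"spin":0,"hand":8},{"tx":4,"ty":0,"tz":0,"spin":0,"hand":8},{"tx":4,"ty":0,"tz":0,"spin":0,"hand":8}]'

```text
clock: 11.9
tool_pos: [0.5144, -0.1333, 0.1645]
ee_rot: [2.267, 2.173, 0.0]
ft_force: [0.7, 0.5, -1.1]
finger_gap: 0.912
finger_force: 0.0
```

```bash
cat > scan.py <<'E'
from seg import *
def blocks_top():
    im,d,m,T=cap('top');P=cloud(d,m,T);x,y,z=P[...,0],P[...,1],P[...,2]
    print('blocks');[print(b) for b in blobs(P,(x>.3)&(x<.68)&(y>.2)&(y<.48)&(d>0)&(z>.015)&(z<.045))]
    print('crate');[print(b) for b in blobs(P,(x>.35)&(x<.65)&(y>-.5)&(y<-.2)&(d>0)&(z>.03)&(z<.07))]
E
python3 - <<'E'
from scan import *
blocks_top(); plan(427,294.6,150,102)
im=cap('wrist')[0]
E
```

```text
blocks
(array([551.6, 401.3]), array([55.5, 55.7]), 75.7, np.int32(730), np.float64(0.0259))
(array([532.2, 292. ]), array([60. , 60.1]), 88.3, np.int32(714), np.float64(0.0263))
(array([426.5, 401. ]), array([58.7, 62. ]), 0.8, np.int32(769), np.float64(0.0262))
(array([427. , 294.9]), array([53.8, 54.6]), 12.0, np.int32(726), np.float64(0.0263))
crate
(array([ 480.9, -382.6]), array([ 78.4, 211.2]), 88.3, np.int32(720), np.float64(0.04))
(array([ 558.3, -377.3]), array([61. , 35.9]), 88.0, np.int32(495), np.float64(0.0384))
(array([ 503.6, -377.5]), array([54.3, 35.6]), 87.3, np.int32(447), np.float64(0.0386))
(array([ 449. , -373.6]), array([61.1, 35.4]), 87.7, np.int32(511), np.float64(0.0385))
(array([ 404.8, -370.1]), array([65.9, 35.5]), 88.0, np.int32(557), np.float64(0.0388))
(array([ 365.8, -478.2]), array([32.1, 44.2]), 1.4, np.int32(421), np.float64(0.0489))
th 88.0 spin -0.244 | after-turn tx 42.91 ty 0.12 tz 1.48 | before-turn tx 41.67 ty -10.24; tilt 0.15  t=11.9 pos [ 0.5151 -0.1254  0.1648]
```

servo_tool --rows '[{"tx":3,"ty":0,"tz":-1,"spin":0,"hand":8},{"tx":3,"ty":0,"tz":-1,"spin":0,"hand":8},{"tx":0,"ty":0,"tz":-1,"spin":0,"hand":8},{"tx":0,"ty":0,"tz":-1,"spin":0,"hand":8},{"tx":0,"ty":0,"tz":0,"spin":0,"hand":8},{"tx":0,"ty":0,"tz":0,"spin":0,"hand":8},{"tx":0,"ty":0,"tz":0,"spin":0,"hand":8},{"tx":0,"ty":0,"tz":0,"spin":0,"hand":8},{"tx":0,"ty":0,"tz":0,"spin":0,"hand":8},{"tx":0,"ty":0,"tz":0,"spin":0,"hand":8}]'

```text
clock: 13.0
tool_pos: [0.5168, -0.0751, 0.2033]
ee_rot: [-2.268, -2.174, 0.0]
ft_force: [0.3, 0.0, 0.4]
finger_gap: 0.917
finger_force: 0.0
```

```bash
cat >> scan.py <<'E'
def recesses():
    im,d,m,T=cap('wrist');P=cloud(d,m,T);cv2.imwrite('pics/w3.png',im)
    c=np.array([568.4,9.9])/1000; a=np.radians(-6.2); X=np.array([np.cos(a),np.sin(a)]);Y=np.array([-X[1],X[0]])
    q=P[...,:2]-c; fx,fy=q@X,q@Y; z=P[...,2]
    ok=(d>0)&(abs(fx)<.05)&(abs(fy)<.17)
    print('board z',np.median(z[(d>0)&(abs(fx)<.06)&(abs(fy)<.17)&(z>.02)]))
    bt=np.median(z[ok&(z>.02)])
    n,l,st,_=cv2.connectedComponentsWithStats((ok&(z<bt-.005)).astype(np.uint8))
    for i in range(1,n):
        if st[i,4]<800: continue
        # mouth outline: project the blob's border pixels on the board plane
        v,u=np.nonzero(l==i); p=at_z(m,T,u.astype(float),v.astype(float),.034)[:,:2]*1000
        r=cv2.minAreaRect(p.astype(np.float32)); h=cv2.minEnclosingCircle(p.astype(np.float32)); e=(np.array(r[0])/1000-c)*1000
        print(np.round(r[0],1),np.round(r[1],1),round(r[2],1),'circ',np.round(h[0],1),round(h[1],1),'in frame',np.round([e@X,e@Y],1),'rect',st[i,:4])
E
python3 - <<'E'
from scan import *
plan(427,294.6,150,102); recesses()
E
```

```text
th 87.6 spin -0.252 | after-turn tx 38.03 ty -1.10 tz 5.33 | before-turn tx 36.56 ty -10.53; tilt 0.02  t=13.0 pos [ 0.5168 -0.0751  0.2033]
board z 0.27372192565123
[676.1 -78.4] [334.7 343.6] 81.8 circ [654.9 -68.4] 211.2 in frame [116.6 -76.1] rect [293   0 347 376]
```

servo_tool --rows '[{"tx":4,"ty":0,"tz":0,"spin":0,"hand":8},{"tx":4,"ty":0,"tz":0,"spin":0,"hand":8},{"tx":3,"ty":0,"tz":0,"spin":0,"hand":8},{"tx":0,"ty":0,"tz":0,"spin":0,"hand":8},{"tx":0,"ty":0,"tz":0,"spin":0,"hand":8},{"tx":0,"ty":0,"tz":0,"spin":0,"hand":8},{"tx":0,"ty":0,"tz":0,"spin":0,"hand":8},{"tx":0,"ty":0,"tz":0,"spin":0,"hand":8},{"tx":0,"ty":0,"tz":0,"spin":0,"hand":8},{"tx":0,"ty":0,"tz":0,"spin":0,"hand":8}]'

```text
clock: 14.05
tool_pos: [0.5216, 0.0346, 0.2036]
ee_rot: [2.268, 2.174, 0.0]
ft_force: [0.3, -0.5, 0.0]
finger_gap: 0.919
finger_force: 0.0
```

```bash
python3 - <<'E'
from scan import *
plan(427,294.6,150,102); recesses()
E
```

```text
th 87.6 spin -0.252 | after-turn tx 27.40 ty -3.84 tz 5.36 | before-turn tx 25.57 ty -10.55; tilt 0.01  t=14.1 pos [0.5216 0.0346 0.2036]
board z 0.27381446530930675
[683.7  11.4] [312.6 329. ] 83.8 circ [653.   14.5] 205.2 in frame [114.5  13.9] rect [307  36 333 341]
```

View pics/w3.png

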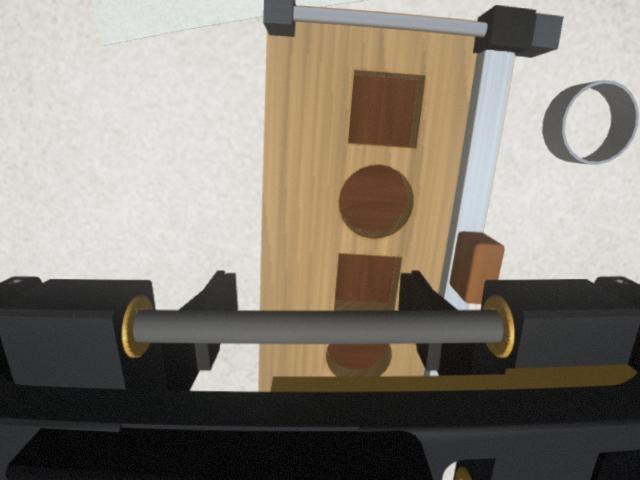

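The picture shows recess 0 at (387,109), recess 1 at (376,201) and recess 2 at (368,280), all empty, so I only have to mask out the gripper pixels.

```bash
sed -i 's/ok=(d>0)&/ok=(d>0)\&(z<.05)\&(np.arange(480)[:,None]<300)\&/; s/    print(.board z.*$//' scan.py
python3 - <<'E'
from scan import *
recesses()
im,d,m,T=cap('wrist');P=cloud(d,m,T)
for u,v in [(320,200),(376,201),(387,109),(100,150)]: print(u,v,P[v,u].round(4))
E
```

```text
[580.9 126.5] [57.7 57.4] 83.6 circ [580.3 126.8] 39.9 in frame [ -0.2 117.2] rect [348  70  76  78]
[572.7  50.1] [63.9 64.1] 88.4 circ [572.3  50.2] 32.6 in frame [-0.1 40.4] rect [339 165  74  73]
[564.7 -21.1] [46.3 57.4] 83.9 circ [564.6 -21.3] 36.1 in frame [ -0.4 -31.2] rect [335 253  66  47]
320 200 [0.5242 0.0538 0.0331]
376 201 [0.577  0.0461 0.0081]
387 109 [0.5871 0.1288 0.0077]
100 150 [3.168e-01 1.057e-01 2.000e-04]
```

servo_tool --rows '[{"tx":3.5,"ty":-2,"tz":0.5,"spin":0,"hand":8},{"tx":3.5,"ty":-2,"tz":0.5,"spin":0,"hand":8},{"tx":3.5,"ty":-2,"tz":0.5,"spin":0,"hand":8},{"tx":3.5,"ty":-2,"tz":0.5,"spin":0,"hand":8},{"tx":3.5,"ty":-2,"tz":0.5,"spin":0,"hand":8},{"tx":0,"ty":0,"tz":0.5,"spin":-0.126,"hand":8},{"tx":0,"ty":0,"tz":0,"spin":-0.126,"hand":8},{"tx":0,"ty":0,"tz":0,"spin":0,"hand":8},{"tx":0,"ty":0,"tz":0,"spin":0,"hand":8},{"tx":0,"ty":0,"tz":0,"spin":0,"hand":8}]'

```text
clock: 15.2
tool_pos: [0.4292, 0.2138, 0.1736]
ee_rot: [1.98, 2.438, 0.0]
ft_force: [-0.5, -0.1, -0.1]
finger_gap: 0.919
finger_force: 0.0
```

```bash
cat >> scan.py <<'E'
def blocks_wrist(rmax=275):
    im,d,m,T=cap('wrist');P=cloud(d,m,T);x,y,z=P[...,0],P[...,1],P[...,2]; cv2.imwrite('pics/w.png',im)
    n,l,st,_=cv2.connectedComponentsWithStats(((d>0)&(z>.016)&(z<.035)&(y>.22)&(np.arange(480)[:,None]<rmax)).astype(np.uint8))
    for i in range(1,n):
        if st[i,4]<800: continue
        v,u=np.nonzero(l==i); p=at_z(m,T,u.astype(float),v.astype(float),.026)[:,:2]*1000
        r=cv2.minAreaRect(p.astype(np.float32)); h=cv2.minEnclosingCircle(p.astype(np.float32))
        print(np.round(r[0],1),np.round(r[1],1),round(r[2],1),'circ',np.round(h[0],1),round(h[1],1),st[i,:4])
E
python3 - <<'E'
from scan import *
plan(427,294.6,29,102); blocks_wrist()
E
```

```text
th 101.8 spin -0.003 | after-turn tx 7.95 ty 1.47 tz 14.46 | before-turn tx 7.95 ty 1.44; tilt 0.02  t=15.2 pos [0.4292 0.2138 0.1736]
[430.1 377.8] [54.  17.5] 12.4 circ [428.3 386. ] 27.0 [328   0  76  27]
[548.5 400.6] [56.9 56.4] 76.9 circ [549.1 400.6] 38.9 [479   0  99  71]
[426.9 295.1] [54. 53.] 11.9 circ [427.2 294.9] 37.1 [301  91  72  72]
[531.  293.4] [61.4 63.2] 75.8 circ [531.1 293.2] 32.2 [424 119  80  79]
[683.7 257.4] [30.8 64.6] 5.3 circ [694.6 258.4] 32.3 [598 204  42  71]
```

servo_tool --rows '[{"tx":4,"ty":0.7,"tz":2,"spin":0,"hand":8},{"tx":4,"ty":0.7,"tz":3,"spin":0,"hand":8},{"tx":0,"ty":0,"tz":4,"spin":0,"hand":8},{"tx":0,"ty":0,"tz":3.5,"spin":0,"hand":8},{"tx":0,"ty":0,"tz":1.3,"spin":0,"hand":8},{"tx":0,"ty":0,"tz":0,"spin":0,"hand":4.5},{"tx":0,"ty":0,"tz":0,"spin":0,"hand":4.5},{"tx":0,"ty":0,"tz":0,"spin":0,"hand":4.5},{"tx":0,"ty":0,"tz":0,"spin":0,"hand":4.5},{"tx":0,"ty":0,"tz":0,"spin":0,"hand":4.5}]' --force 30

```text
clock: 16.25
tool_pos: [0.4269, 0.295, 0.0371]
ee_rot: [1.976, 2.44, 0.003]
ft_force: [0.3, -0.5, 7.6]
finger_gap: 0.616
finger_force: 30.0
```

servo_tool --rows '[{"tx":0,"ty":0,"tz":-1,"spin":0,"hand":4.5},{"tx":0,"ty":0,"tz":-2,"spin":0,"hand":4.5},{"tx":0,"ty":0,"tz":-3,"spin":0,"hand":4.5},{"tx":0,"ty":0,"tz":-3,"spin":0,"hand":4.5},{"tx":0,"ty":0,"tz":0,"spin":0.15,"hand":4.5},{"tx":0,"ty":0,"tz":0,"spin":0.15,"hand":4.5},{"tx":0,"ty":0,"tz":0,"spin":0,"hand":4.5},{"tx":0,"ty":0,"tz":0,"spin":0,"hand":4.5},{"tx":0,"ty":0,"tz":0,"spin":0,"hand":4.5},{"tx":0,"ty":0,"tz":0,"spin":0,"hand":4.5}]'

```text
clock: 17.25
tool_pos: [0.4259, 0.2947, 0.1257]
ee_rot: [-2.317, -2.122, 0.0]
ft_force: [0.5, -0.1, -1.0]
finger_gap: 0.615
finger_force: 30.0
```

```bash
python3 - <<'E'
from scan import *
plan(564.2,-28.9,85,83.8)
E
```

```text
th 85.0 spin 0.020 | after-turn tx -30.68 ty 17.25 tz 4.07 | before-turn tx -31.02 ty 16.62; tilt 0.02  t=17.2 pos [0.4259 0.2947 0.1257]
```

servo_tool --rows '[{"tx":0,"ty":0,"tz":0,"spin":0.02,"hand":4.5},{"tx":-3.4,"ty":1.9,"tz":0,"spin":0,"hand":4.5},{"tx":-3.4,"ty":1.9,"tz":0,"spin":0,"hand":4.5},{"tx":-3.4,"ty":1.9,"tz":0,"spin":0,"hand":4.5},{"tx":-3.4,"ty":1.9,"tz":0,"spin":0,"hand":4.5},{"tx":-3.4,"ty":1.9,"tz":0,"spin":0,"hand":4.5},{"tx":-3.4,"ty":1.9,"tz":0,"spin":0,"hand":4.5},{"tx":-3.4,"ty":1.9,"tz":0,"spin":0,"hand":4.5},{"tx":-3.4,"ty":1.9,"tz":0,"spin":0,"hand":4.5},{"tx":-3.4,"ty":1.9,"tz":0,"spin":0,"hand":4.5}]'

```text
clock: 18.25
tool_pos: [0.5628, -0.0298, 0.1258]
ee_rot: [2.34, 2.096, -0.0]
ft_force: [0.5, -0.2, -1.7]
finger_gap: 0.615
finger_force: 30.0
```

servo_tool --rows '[{"tx":0,"ty":0,"tz":2,"spin":0,"hand":4.5},{"tx":0,"ty":0,"tz":2,"spin":0,"hand":4.5},{"tx":0,"ty":0,"tz":0,"spin":0,"hand":4.5},{"tx":0,"ty":0,"tz":0,"spin":0,"hand":4.5},{"tx":0,"ty":0,"tz":0,"spin":0,"hand":4.5},{"tx":0,"ty":0,"tz":0,"spin":0,"hand":4.5},{"tx":0,"ty":0,"tz":0,"spin":0,"hand":4.5},{"tx":0,"ty":0,"tz":0,"spin":0,"hand":4.5},{"tx":0,"ty":0,"tz":0,"spin":0,"hand":4.5},{"tx":0,"ty":0,"tz":0,"spin":0,"hand":4.5}]'

```text
clock: 19.25
tool_pos: [0.5624, -0.0282, 0.0859]
ee_rot: [2.34, 2.096, -0.0]
ft_force: [-0.1, -0.8, -0.8]
finger_gap: 0.618
finger_force: 30.0
```

```bash
python3 - <<'E'
from scan import *
plan(564.2,-28.9,58,83.8)
im,d,m,T=cap('wrist');P=cloud(d,m,T);cv2.imwrite('pics/w4.png',im)
x,y,z=P[...,0],P[...,1],P[...,2]
bb=(d>0)&(z>.055)&(z<.08)&(abs(x-.564)<.04)&(abs(y+.029)<.045)
print(bb.sum(), np.median(z[bb]), cv2.minAreaRect((P[bb][:,:2]*1000).astype(np.float32)))
E
```

```text
th 83.7 spin -0.002 | after-turn tx -0.05 ty 0.19 tz 2.79 | before-turn tx -0.05 ty 0.19; tilt 0.01  t=19.2 pos [ 0.5624 -0.0282  0.0859]
10380 0.07457889652330892 ((562.2318725585938, -27.49121856689453), (54.997867584228516, 71.86176300048828), 83.62921905517578)
```

View pics/w4.png

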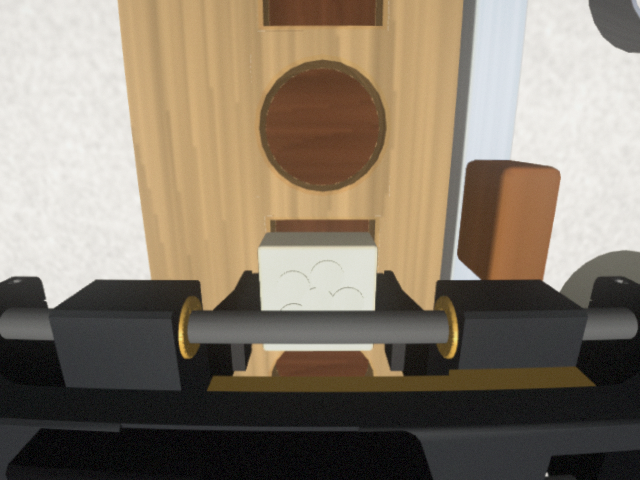

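Block is held centred (top face, columns 260–376), recess 2 shows just ahead of it at columns 270–376. Lower it in.

servo_tool --rows '[{"tx":0,"ty":0.2,"tz":0,"spin":0,"hand":4.5},{"tx":0,"ty":0,"tz":0.8,"spin":0,"hand":4.5},{"tx":0,"ty":0,"tz":0.5,"spin":0,"hand":4.5},{"tx":0,"ty":0,"tz":0.3,"spin":0,"hand":4.5},{"tx":0,"ty":0,"tz":0.3,"spin":0,"hand":4.5},{"tx":0,"ty":0,"tz":0.3,"spin":0,"hand":4.5},{"tx":0,"ty":0,"tz":0.3,"spin":0,"hand":4.5},{"tx":0,"ty":0,"tz":0,"spin":0,"hand":4.5},{"tx":0,"ty":0,"tz":0,"spin":0,"hand":4.5},{"tx":0,"ty":0,"tz":0,"spin":0,"hand":4.5}]'

```text
clock: 20.3
tool_pos: [0.5645, -0.0284, 0.061]
ee_rot: [2.34, 2.096, 0.0]
ft_force: [0.1, -0.6, -0.8]
finger_gap: 0.614
finger_force: 30.0
```

servo_tool --rows '[{"tx":0,"ty":0,"tz":0.2,"spin":0,"hand":4.5},{"tx":0,"ty":0,"tz":0,"spin":0,"hand":7.5},{"tx":0,"ty":0,"tz":0,"spin":0,"hand":7.5},{"tx":0,"ty":0,"tz":0,"spin":0,"hand":7.5},{"tx":0,"ty":0,"tz":0,"spin":0,"hand":7.5},{"tx":0,"ty":0,"tz":-2,"spin":0,"hand":0},{"tx":0,"ty":0,"tz":-2,"spin":0,"hand":0},{"tx":0,"ty":0,"tz":0,"spin":0,"hand":0},{"tx":0,"ty":0,"tz":0,"spin":0,"hand":0},{"tx":0,"ty":0,"tz":0,"spin":0,"hand":0}]'

```text
clock: 21.3
tool_pos: [0.5638, -0.0285, 0.098]
ee_rot: [-2.34, -2.095, 0.001]
ft_force: [0.0, 0.1, -0.7]
finger_gap: 0.492
finger_force: 0.0
```

servo_tool --rows '[{"tx":0,"ty":0,"tz":0,"spin":0,"hand":0},{"tx":0,"ty":0,"tz":0,"spin":0,"hand":0},{"tx":0,"ty":0,"tz":1.5,"spin":0,"hand":0},{"tx":0,"ty":0,"tz":1.5,"spin":0,"hand":0},{"tx":0,"ty":0,"tz":0.5,"spin":0,"hand":0},{"tx":0,"ty":0,"tz":0.4,"spin":0,"hand":0},{"tx":0,"ty":0,"tz":0.3,"spin":0,"hand":0},{"tx":0,"ty":0,"tz":0.2,"spin":0,"hand":0},{"tx":0,"ty":0,"tz":0,"spin":0,"hand":0},{"tx":0,"ty":0,"tz":0,"spin":0,"hand":0}]'

```text
clock: 22.3
tool_pos: [0.5644, -0.0283, 0.0565]
ee_rot: [2.339, 2.096, -0.001]
ft_force: [-9.7, -0.1, 17.4]
finger_gap: 0.001
finger_force: 8.8
```

servo_tool --rows '[{"tx":0,"ty":0,"tz":-1,"spin":0,"hand":0},{"tx":0,"ty":0,"tz":-3,"spin":0,"hand":0},{"tx":0,"ty":0,"tz":-3,"spin":0,"hand":0},{"tx":0,"ty":0,"tz":-3,"spin":0,"hand":0},{"tx":0,"ty":0,"tz":-1,"spin":0,"hand":0},{"tx":0,"ty":0,"tz":0,"spin":0.12,"hand":8},{"tx":0,"ty":0,"tz":0,"spin":0,"hand":8},{"tx":0,"ty":0,"tz":0,"spin":0,"hand":8},{"tx":0,"ty":0,"tz":0,"spin":0,"hand":8},{"tx":0,"ty":0,"tz":0,"spin":0,"hand":8}]'

```text
clock: 23.3
tool_pos: [0.5642, -0.0284, 0.1644]
ee_rot: [-2.46, -1.954, 0.001]
ft_force: [-0.9, -0.3, -0.3]
finger_gap: 0.37
finger_force: 0.0
```

```bash
python3 - <<'E'
from scan import *
blocks_top();plan(532,323,170,76.7)
im,d,m,T=cap('top');P=cloud(d,m,T)
E
```

```text
blocks
(array([591.4, 398.2]), array([55.3, 56.1]), 76.0, np.int32(729), np.float64(0.0262))
(array([532.6, 292.5]), array([60.2, 60.3]), 71.9, np.int32(714), np.float64(0.0261))
(array([426.6, 401.7]), array([58.6, 62.6]), 1.0, np.int32(767), np.float64(0.0264))
crate
(array([ 482.8, -334.6]), array([172.8, 211.5]), 87.3, np.int32(2641), np.float64(0.0394))
(array([ 505.4, -333.7]), array([141.4,  36. ]), 87.7, np.int32(1205), np.float64(0.0383))
(array([ 450.6, -332.7]), array([143.3,  35.6]), 87.6, np.int32(1232), np.float64(0.0385))
(array([ 406.3, -332.6]), array([140.8,  35.7]), 87.7, np.int32(1239), np.float64(0.0385))
(array([ 365.3, -478.1]), array([31.9, 44.5]), 3.0, np.int32(420), np.float64(0.0492))
th 76.9 spin 0.003 | after-turn tx 33.46 ty -11.22 tz -0.55 | before-turn tx 33.49 ty -11.11; tilt 0.03  t=23.4 pos [ 0.5642 -0.0284  0.1645]
```

servo_tool --rows '[{"tx":3.8,"ty":-0.8,"tz":0,"spin":0,"hand":8},{"tx":3.8,"ty":-0.8,"tz":0,"spin":0,"hand":8},{"tx":3.8,"ty":-0.8,"tz":0,"spin":0,"hand":8},{"tx":3.8,"ty":-0.8,"tz":0,"spin":0,"hand":8},{"tx":3.8,"ty":-0.8,"tz":0,"spin":0,"hand":8},{"tx":3.8,"ty":-0.8,"tz":0,"spin":0,"hand":8},{"tx":3.8,"ty":-0.8,"tz":0,"spin":0,"hand":8},{"tx":3.8,"ty":-0.8,"tz":0,"spin":0,"hand":8},{"tx":3.8,"ty":-0.8,"tz":0,"spin":0,"hand":8},{"tx":0,"ty":0,"tz":0,"spin":0,"hand":8}]'

```text
clock: 24.4
tool_pos: [0.5695, 0.3276, 0.1646]
ee_rot: [-2.451, -1.959, -0.002]
ft_force: [-1.6, 0.9, 0.4]
finger_gap: 0.918
finger_force: 0.0
```

```bash
python3 - <<'E'
from scan import *
blocks_wrist();plan(591.4,398.2,36,76)
E
```

```text
[590.6 399.5] [53.4 53.8] 76.4 circ [590.5 399.3] 37.1 [289  98  74  74]
[428.3 402.3] [64.3 61.8] 28.1 circ [428.2 402.9] 32.9 [ 84 140  80  79]
[537.4 312.1] [29.5 60. ] 77.4 circ [534.7 299.9] 30.1 [249 240  73  35]
th 77.1 spin 0.020 | after-turn tx 7.66 ty 0.23 tz 12.84 | before-turn tx 7.65 ty 0.38; tilt 0.11  t=24.4 pos [0.5707 0.3245 0.1644]
```

servo_tool --rows '[{"tx":0,"ty":0,"tz":0,"spin":0.014,"hand":8},{"tx":4,"ty":0.1,"tz":2,"spin":0,"hand":8},{"tx":3.7,"ty":0.1,"tz":2,"spin":0,"hand":8},{"tx":0,"ty":0,"tz":3,"spin":0,"hand":8},{"tx":0,"ty":0,"tz":0,"spin":0,"hand":8},{"tx":0,"ty":0,"tz":0,"spin":0,"hand":8},{"tx":0,"ty":0,"tz":0,"spin":0,"hand":8},{"tx":0,"ty":0,"tz":0,"spin":0,"hand":8},{"tx":0,"ty":0,"tz":0,"spin":0,"hand":8},{"tx":0,"ty":0,"tz":0,"spin":0,"hand":8}]'

```text
clock: 25.45
tool_pos: [0.5931, 0.3951, 0.0956]
ee_rot: [2.475, 1.934, 0.002]
ft_force: [0.6, -0.6, 0.6]
finger_gap: 0.921
finger_force: 0.0
```

```bash
python3 - <<'E'
from scan import *
plan(590.8,399.2,36,76.3)
E
```

```text
th 76.0 spin -0.005 | after-turn tx 0.34 ty -0.32 tz 5.96 | before-turn tx 0.34 ty -0.32; tilt 0.06  t=25.4 pos [0.5931 0.3951 0.0956]
```

servo_tool --rows '[{"tx":0.3,"ty":-0.3,"tz":2,"spin":0,"hand":8},{"tx":0,"ty":0,"tz":2.5,"spin":0,"hand":8},{"tx":0,"ty":0,"tz":1.4,"spin":0,"hand":8},{"tx":0,"ty":0,"tz":0,"spin":0,"hand":8},{"tx":0,"ty":0,"tz":0,"spin":0,"hand":4.5},{"tx":0,"ty":0,"tz":0,"spin":0,"hand":4.5},{"tx":0,"ty":0,"tz":0,"spin":0,"hand":4.5},{"tx":0,"ty":0,"tz":0,"spin":0,"hand":4.5},{"tx":0,"ty":0,"tz":0,"spin":0,"hand":4.5},{"tx":0,"ty":0,"tz":0,"spin":0,"hand":4.5}]'

```text
clock: 26.45
tool_pos: [0.5909, 0.399, 0.0365]
ee_rot: [2.475, 1.934, 0.002]
ft_force: [-0.5, -1.2, 4.9]
finger_gap: 0.62
finger_force: 30.0
```

servo_tool --rows '[{"tx":0,"ty":0,"tz":-1,"spin":0,"hand":4.5},{"tx":0,"ty":0,"tz":-3,"spin":0,"hand":4.5},{"tx":0,"ty":0,"tz":-3,"spin":0,"hand":4.5},{"tx":0,"ty":0,"tz":-2,"spin":0,"hand":4.5},{"tx":0,"ty":0,"tz":0,"spin":-0.136,"hand":4.5},{"tx":0,"ty":0,"tz":0,"spin":0,"hand":4.5},{"tx":0,"ty":0,"tz":0,"spin":0,"hand":4.5},{"tx":0,"ty":0,"tz":0,"spin":0,"hand":4.5},{"tx":0,"ty":0,"tz":0,"spin":0,"hand":4.5},{"tx":0,"ty":0,"tz":0,"spin":0,"hand":4.5}]'

```text
clock: 27.45
tool_pos: [0.5904, 0.3988, 0.1255]
ee_rot: [2.339, 2.097, -0.001]
ft_force: [-0.5, 0.2, -0.8]
finger_gap: 0.616
finger_force: 30.0
```

```bash
python3 - <<'E'
from scan import *
plan(581,126.2,86,83.8)
E
```

```text
th 83.8 spin -0.001 | after-turn tx -27.20 ty 2.01 tz 3.95 | before-turn tx -27.20 ty 2.02; tilt 0.03  t=27.4 pos [0.5904 0.3988 0.1255]
```

servo_tool --rows '[{"tx":-3.4,"ty":0.25,"tz":0,"spin":0,"hand":4.5},{"tx":-3.4,"ty":0.25,"tz":0,"spin":0,"hand":4.5},{"tx":-3.4,"ty":0.25,"tz":0,"spin":0,"hand":4.5},{"tx":-3.4,"ty":0.25,"tz":0,"spin":0,"hand":4.5},{"tx":-3.4,"ty":0.25,"tz":0,"spin":0,"hand":4.5},{"tx":-3.4,"ty":0.25,"tz":0,"spin":0,"hand":4.5},{"tx":-3.4,"ty":0.25,"tz":0,"spin":0,"hand":4.5},{"tx":-3.4,"ty":0.25,"tz":0,"spin":0,"hand":4.5},{"tx":0,"ty":0,"tz":2,"spin":0,"hand":4.5},{"tx":0,"ty":0,"tz":1.9,"spin":0,"hand":4.5}]'

```text
clock: 28.45
tool_pos: [0.5818, 0.1245, 0.0868]
ee_rot: [2.341, 2.093, 0.001]
ft_force: [0.4, 0.1, -1.4]
finger_gap: 0.614
finger_force: 30.0
```

servo_tool --rows '[{"tx":0,"ty":0,"tz":0,"spin":0,"hand":4.5},{"tx":0,"ty":0,"tz":0,"spin":0,"hand":4.5},{"tx":0,"ty":0,"tz":0,"spin":0,"hand":4.5},{"tx":0,"ty":0,"tz":0,"spin":0,"hand":4.5},{"tx":0,"ty":0,"tz":0,"spin":0,"hand":4.5},{"tx":0,"ty":0,"tz":0,"spin":0,"hand":4.5},{"tx":0,"ty":0,"tz":0,"spin":0,"hand":4.5},{"tx":0,"ty":0,"tz":0,"spin":0,"hand":4.5},{"tx":0,"ty":0,"tz":0,"spin":0,"hand":4.5},{"tx":0,"ty":0,"tz":0,"spin":0,"hand":4.5}]'

```text
clock: 29.45
tool_pos: [0.5811, 0.1263, 0.0868]
ee_rot: [2.338, 2.098, -0.0]
ft_force: [0.5, 0.1, -1.4]
finger_gap: 0.617
finger_force: 30.0
```

```bash
cat >> scan.py <<'E'
def held(zt):
    "held block's top edge ahead of the bar, in tool axes (mm): its forward tool-x reach and y span"
    im,d,m,T=cap('wrist');P=cloud(d,m,T); s=robot.observe(); M=R.from_rotvec(s['ee_rot']).as_matrix()
    q=(P-s['tool_pos'])@M*1000; k=(d>0)&(abs(P[...,2]-zt)<.004)&(abs(q[...,0])<60)&(abs(q[...,1])<40)&(np.arange(480)[:,None]<300)
    n,l,st,_=cv2.connectedComponentsWithStats(k.astype(np.uint8)); i=1+np.argmax(st[1:,4]); k=l==i
    a=q[k]; print('top z',np.median(P[k][:,2]).round(4),'n',k.sum(),'x max',np.percentile(a[:,0],99.5).round(1),'y',np.percentile(a[:,1],[.5,99.5]).round(1))
E
python3 - <<'E'
from scan import *
plan(581,126.2,58,83.8); held(.075)
E
```

```text
th 83.8 spin 0.000 | after-turn tx -0.01 ty -0.01 tz 2.88 | before-turn tx -0.01 ty -0.01; tilt 0.00  t=29.4 pos [0.5811 0.1263 0.0868]
top z 0.0763 n 7095 x max 28.0 y [-33.6  33.4]
```

servo_tool --rows '[{"tx":-0.05,"ty":0,"tz":0.5,"spin":0,"hand":4.5},{"tx":0,"ty":0,"tz":0.5,"spin":0,"hand":4.5},{"tx":0,"ty":0,"tz":0.4,"spin":0,"hand":4.5},{"tx":0,"ty":0,"tz":0.4,"spin":0,"hand":4.5},{"tx":0,"ty":0,"tz":0.3,"spin":0,"hand":4.5},{"tx":0,"ty":0,"tz":0.3,"spin":0,"hand":4.5},{"tx":0,"ty":0,"tz":0.2,"spin":0,"hand":4.5},{"tx":0,"ty":0,"tz":0,"spin":0,"hand":4.5},{"tx":0,"ty":0,"tz":0,"spin":0,"hand":4.5},{"tx":0,"ty":0,"tz":0,"spin":0,"hand":4.5}]'

```text
clock: 30.5
tool_pos: [0.5812, 0.1258, 0.061]
ee_rot: [2.338, 2.098, 0.0]
ft_force: [-0.1, -0.2, -0.5]
finger_gap: 0.615
finger_force: 30.0
```

servo_tool --rows '[{"tx":0,"ty":0,"tz":0.2,"spin":0,"hand":4.5},{"tx":0,"ty":0,"tz":0,"spin":0,"hand":7.5},{"tx":0,"ty":0,"tz":0,"spin":0,"hand":7.5},{"tx":0,"ty":0,"tz":0,"spin":0,"hand":7.5},{"tx":0,"ty":0,"tz":0,"spin":0,"hand":7.5},{"tx":0,"ty":0,"tz":-2,"spin":0,"hand":0},{"tx":0,"ty":0,"tz":-2,"spin":0,"hand":0},{"tx":0,"ty":0,"tz":0,"spin":0,"hand":0},{"tx":0,"ty":0,"tz":0,"spin":0,"hand":0},{"tx":0,"ty":0,"tz":0,"spin":0,"hand":0}]'

```text
clock: 31.5
tool_pos: [0.5806, 0.1255, 0.098]
ee_rot: [-2.338, -2.098, 0.002]
ft_force: [-0.8, 0.4, 0.6]
finger_gap: 0.493
finger_force: 0.0
```

servo_tool --rows '[{"tx":0,"ty":0,"tz":0,"spin":0,"hand":0},{"tx":0,"ty":0,"tz":0,"spin":0,"hand":0},{"tx":0,"ty":0,"tz":1.5,"spin":0,"hand":0},{"tx":0,"ty":0,"tz":1.5,"spin":0,"hand":0},{"tx":0,"ty":0,"tz":0.5,"spin":0,"hand":0},{"tx":0,"ty":0,"tz":0.4,"spin":0,"hand":0},{"tx":0,"ty":0,"tz":0.3,"spin":0,"hand":0},{"tx":0,"ty":0,"tz":0.1,"spin":0,"hand":0},{"tx":0,"ty":0,"tz":0,"spin":0,"hand":0},{"tx":0,"ty":0,"tz":0,"spin":0,"hand":0}]'

```text
clock: 32.5
tool_pos: [0.5811, 0.1259, 0.0565]
ee_rot: [2.338, 2.098, -0.0]
ft_force: [-4.7, -1.3, 5.8]
finger_gap: 0.003
finger_force: 3.0
```

servo_tool --rows '[{"tx":0,"ty":0,"tz":-1,"spin":0,"hand":0},{"tx":0,"ty":0,"tz":-3,"spin":0,"hand":0},{"tx":0,"ty":0,"tz":-3,"spin":0,"hand":0},{"tx":0,"ty":0,"tz":-4,"spin":0,"hand":8.7},{"tx":0,"ty":0,"tz":0,"spin":0,"hand":8.7},{"tx":0,"ty":0,"tz":0,"spin":0,"hand":8.7},{"tx":0,"ty":0,"tz":0,"spin":0,"hand":8.7},{"tx":0,"ty":0,"tz":0,"spin":0,"hand":8.7},{"tx":0,"ty":0,"tz":0,"spin":0,"hand":8.7},{"tx":0,"ty":0,"tz":0,"spin":0,"hand":8.7}]'

```text
clock: 33.5
tool_pos: [0.5809, 0.1258, 0.1653]
ee_rot: [-2.338, -2.098, 0.001]
ft_force: [-0.4, 1.0, -0.6]
finger_gap: 0.551
finger_force: 0.0
```

```bash
python3 - <<'E'
from scan import *
blocks_top();plan(532,214,170,83.8)
E
```

```text
blocks
(array([532.2, 292. ]), array([60. , 59.9]), 1.4, np.int32(714), np.float64(0.0263))
(array([425.8, 401.2]), array([60.7, 61. ]), 35.5, np.int32(770), np.float64(0.0262))
crate
(array([ 482.8, -334.9]), array([173.7, 211.4]), 87.5, np.int32(1430), np.float64(0.0404))
(array([ 559.9, -336.5]), array([141.9,  36. ]), 87.7, np.int32(1184), np.float64(0.0384))
(array([ 505.5, -333.6]), array([142.3,  35.8]), 87.6, np.int32(1213), np.float64(0.0385))
(array([ 450.8, -333.3]), array([143. ,  35.7]), 87.6, np.int32(1235), np.float64(0.0386))
(array([ 406.3, -332.6]), array([142.3,  35.6]), 87.7, np.int32(1234), np.float64(0.0386))
(array([ 365.4, -477.7]), array([31.9, 44.8]), 1.9, np.int32(420), np.float64(0.0493))
th 83.8 spin 0.000 | after-turn tx 8.24 ty -5.81 tz -0.46 | before-turn tx 8.24 ty -5.81; tilt 0.04  t=33.5 pos [0.5809 0.1258 0.1654]
```

servo_tool --rows '[{"tx":4,"ty":-2.9,"tz":0,"spin":0,"hand":8.7},{"tx":4,"ty":-2.9,"tz":0,"spin":0,"hand":8.7},{"tx":0,"ty":0,"tz":0,"spin":0,"hand":8.7},{"tx":0,"ty":0,"tz":0,"spin":0,"hand":8.7},{"tx":0,"ty":0,"tz":0,"spin":0,"hand":8.7},{"tx":0,"ty":0,"tz":0,"spin":0,"hand":8.7},{"tx":0,"ty":0,"tz":0,"spin":0,"hand":8.7},{"tx":0,"ty":0,"tz":0,"spin":0,"hand":8.7},{"tx":0,"ty":0,"tz":0,"spin":0,"hand":8.7},{"tx":0,"ty":0,"tz":0,"spin":0,"hand":8.7}]'

```text
clock: 34.55
tool_pos: [0.5321, 0.2114, 0.1658]
ee_rot: [2.338, 2.098, -0.0]
ft_force: [-0.0, 0.0, -0.8]
finger_gap: 0.998
finger_force: 0.0
```

```bash
python3 - <<'E'
from scan import *
blocks_wrist();plan(531.7,292.8,36,83.8)
E
```

```text
[425.4 380.7] [24.  62.6] 81.6 circ [427.2 392.6] 31.3 [100   0  87  37]
[533.2 292.9] [60.7 60.2] 38.7 circ [533.2 292.9] 30.9 [267  82  82  86]
[689.5 262.8] [67.3 32.8] 78.4 circ [705.2 259.6] 33.7 [492 102  53  89]
th 83.8 spin 0.000 | after-turn tx 8.07 ty -0.91 tz 12.98 | before-turn tx 8.07 ty -0.91; tilt 0.01  t=34.6 pos [0.5321 0.2115 0.1658]
```

servo_tool --rows '[{"tx":4,"ty":-0.4,"tz":2,"spin":0,"hand":8.7},{"tx":4.1,"ty":-0.4,"tz":2,"spin":0,"hand":8.7},{"tx":0,"ty":0,"tz":4,"spin":0,"hand":8.7},{"tx":0,"ty":0,"tz":3.5,"spin":0,"hand":8.7},{"tx":0,"ty":0,"tz":1.4,"spin":0,"hand":8.7},{"tx":0,"ty":0,"tz":0,"spin":0,"hand":8.7},{"tx":0,"ty":0,"tz":0,"spin":0,"hand":5},{"tx":0,"ty":0,"tz":0,"spin":0,"hand":5},{"tx":0,"ty":0,"tz":0,"spin":0,"hand":5},{"tx":0,"ty":0,"tz":0,"spin":0,"hand":5}]'

```text
clock: 35.6
tool_pos: [0.5334, 0.2931, 0.0379]
ee_rot: [2.338, 2.097, 0.002]
ft_force: [0.1, -0.2, 0.3]
finger_gap: 0.722
finger_force: 0.0
```

servo_tool --rows '[{"tx":0,"ty":0,"tz":0,"spin":0,"hand":5},{"tx":0,"ty":0,"tz":0,"spin":0,"hand":5},{"tx":0,"ty":0,"tz":-1,"spin":0,"hand":5},{"tx":0,"ty":0,"tz":-2,"spin":0,"hand":5},{"tx":0,"ty":0,"tz":-3,"spin":0,"hand":5},{"tx":0,"ty":0,"tz":-3,"spin":0,"hand":5},{"tx":0,"ty":0,"tz":0,"spin":0,"hand":5},{"tx":0,"ty":0,"tz":0,"spin":0,"hand":5},{"tx":0,"ty":0,"tz":0,"spin":0,"hand":5},{"tx":0,"ty":0,"tz":0,"spin":0,"hand":5}]'

```text
clock: 36.6
tool_pos: [0.5322, 0.2925, 0.1256]
ee_rot: [-2.338, -2.098, 0.003]
ft_force: [-0.0, 0.1, -1.1]
finger_gap: 0.7
finger_force: 30.0
```

```bash
python3 - <<'E'
from scan import *
plan(555.8,-106.4,86,83.8);held(.115)
E
```

```text
th 83.8 spin 0.000 | after-turn tx -39.40 ty 6.65 tz 3.96 | before-turn tx -39.40 ty 6.64; tilt 0.12  t=36.6 pos [0.5322 0.2925 0.1256]
top z 0.1138 n 6991 x max 30.4 y [-36.9  37.2]
```

servo_tool --rows '[{"tx":-4,"ty":0.7,"tz":0,"spin":0,"hand":5},{"tx":-4,"ty":0.7,"tz":0,"spin":0,"hand":5},{"tx":-4,"ty":0.7,"tz":0,"spin":0,"hand":5},{"tx":-4,"ty":0.7,"tz":0,"spin":0,"hand":5},{"tx":-4,"ty":0.7,"tz":0,"spin":0,"hand":5},{"tx":-4,"ty":0.7,"tz":0,"spin":0,"hand":5},{"tx":-4,"ty":0.7,"tz":0,"spin":0,"hand":5},{"tx":-4,"ty":0.7,"tz":0,"spin":0,"hand":5},{"tx":-4,"ty":0.6,"tz":0,"spin":0,"hand":5},{"tx":-3.4,"ty":0.4,"tz":0,"spin":0,"hand":5}]'

```text
clock: 37.65
tool_pos: [0.5555, -0.1083, 0.1263]
ee_rot: [-2.339, -2.097, 0.001]
ft_force: [1.0, 1.0, -1.6]
finger_gap: 0.702
finger_force: 30.0
```

servo_tool --rows '[{"tx":0,"ty":0,"tz":2,"spin":0,"hand":5},{"tx":0,"ty":0,"tz":1.9,"spin":0,"hand":5},{"tx":0,"ty":0,"tz":0,"spin":0,"hand":5},{"tx":0,"ty":0,"tz":0,"spin":0,"hand":5},{"tx":0,"ty":0,"tz":0,"spin":0,"hand":5},{"tx":0,"ty":0,"tz":0,"spin":0,"hand":5},{"tx":0,"ty":0,"tz":0,"spin":0,"hand":5},{"tx":0,"ty":0,"tz":0,"spin":0,"hand":5},{"tx":0,"ty":0,"tz":0,"spin":0,"hand":5},{"tx":0,"ty":0,"tz":0,"spin":0,"hand":5}]'

```text
clock: 38.65
tool_pos: [0.556, -0.1059, 0.0879]
ee_rot: [2.338, 2.098, -0.0]
ft_force: [0.1, -0.1, -0.7]
finger_gap: 0.704
finger_force: 30.0
```

```bash
python3 - <<'E'
from scan import *
plan(555.8,-106.2,58,83.8); held(.075)
E
```

```text
th 83.8 spin 0.000 | after-turn tx -0.03 ty -0.01 tz 2.99 | before-turn tx -0.03 ty -0.01; tilt 0.01  t=38.6 pos [ 0.556  -0.1059  0.0879]
top z 0.0761 n 7150 x max 31.0 y [-36.8  36.9]
```

servo_tool --rows '[{"tx":0,"ty":0,"tz":0.5,"spin":0,"hand":5},{"tx":0,"ty":0,"tz":0.5,"spin":0,"hand":5},{"tx":0,"ty":0,"tz":0.4,"spin":0,"hand":5},{"tx":0,"ty":0,"tz":0.4,"spin":0,"hand":5},{"tx":0,"ty":0,"tz":0.3,"spin":0,"hand":5},{"tx":0,"ty":0,"tz":0.3,"spin":0,"hand":5},{"tx":0,"ty":0,"tz":0.3,"spin":0,"hand":5},{"tx":0,"ty":0,"tz":0,"spin":0,"hand":5},{"tx":0,"ty":0,"tz":0,"spin":0,"hand":5},{"tx":0,"ty":0,"tz":0,"spin":0,"hand":5}]'

```text
clock: 39.7
tool_pos: [0.5561, -0.1058, 0.061]
ee_rot: [2.338, 2.098, 0.0]
ft_force: [0.1, -0.9, -0.9]
finger_gap: 0.699
finger_force: 30.0
```

servo_tool --rows '[{"tx":0,"ty":0,"tz":0.2,"spin":0,"hand":5},{"tx":0,"ty":0,"tz":0,"spin":0,"hand":8},{"tx":0,"ty":0,"tz":0,"spin":0,"hand":8},{"tx":0,"ty":0,"tz":0,"spin":0,"hand":8},{"tx":0,"ty":0,"tz":0,"spin":0,"hand":8},{"tx":0,"ty":0,"tz":-2,"spin":0,"hand":0},{"tx":0,"ty":0,"tz":-2,"spin":0,"hand":0},{"tx":0,"ty":0,"tz":0,"spin":0,"hand":0},{"tx":0,"ty":0,"tz":0,"spin":0,"hand":0},{"tx":0,"ty":0,"tz":0,"spin":0,"hand":0}]'

```text
clock: 40.7
tool_pos: [0.5554, -0.1059, 0.098]
ee_rot: [-2.338, -2.098, 0.001]
ft_force: [0.0, -0.7, -1.0]
finger_gap: 0.553
finger_force: 0.0
```

servo_tool --rows '[{"tx":0,"ty":0,"tz":0,"spin":0,"hand":0},{"tx":0,"ty":0,"tz":0,"spin":0,"hand":0},{"tx":0,"ty":0,"tz":1.5,"spin":0,"hand":0},{"tx":0,"ty":0,"tz":1.5,"spin":0,"hand":0},{"tx":0,"ty":0,"tz":0.5,"spin":0,"hand":0},{"tx":0,"ty":0,"tz":0.4,"spin":0,"hand":0},{"tx":0,"ty":0,"tz":0.3,"spin":0,"hand":0},{"tx":0,"ty":0,"tz":0.1,"spin":0,"hand":0},{"tx":0,"ty":0,"tz":0,"spin":0,"hand":0},{"tx":0,"ty":0,"tz":0,"spin":0,"hand":0}]'

```text
clock: 41.7
tool_pos: [0.5563, -0.1057, 0.0565]
ee_rot: [2.337, 2.098, 0.0]
ft_force: [-2.0, -0.1, 5.9]
finger_gap: 0.01
finger_force: 2.5
```

servo_tool --rows '[{"tx":0,"ty":0,"tz":-1,"spin":0,"hand":0},{"tx":0,"ty":0,"tz":-3,"spin":0,"hand":0},{"tx":0,"ty":0,"tz":-3,"spin":0,"hand":0},{"tx":0,"ty":0,"tz":-4,"spin":0,"hand":8.7},{"tx":4,"ty":-1.5,"tz":0,"spin":0,"hand":8.7},{"tx":4,"ty":-1.5,"tz":0,"spin":0,"hand":8.7},{"tx":4,"ty":-1.5,"tz":0,"spin":0,"hand":8.7},{"tx":4,"ty":-1.5,"tz":0,"spin":0,"hand":8.7},{"tx":0,"ty":0,"tz":0,"spin":0,"hand":8.7},{"tx":0,"ty":0,"tz":0,"spin":0,"hand":8.7}]'

```text
clock: 42.7
tool_pos: [0.5136, 0.0605, 0.1666]
ee_rot: [2.335, 2.1, 0.001]
ft_force: [0.5, -1.0, -0.4]
finger_gap: 0.556
finger_force: 0.0
```

```bash
python3 - <<'E'
from scan import *
blocks_top();plan(417,319,170,83.8)
E
```

```text
blocks
(array([425.9, 400.7]), array([60.3, 61.9]), 41.4, np.int32(773), np.float64(0.0264))
crate
(array([ 482.8, -335.3]), array([173.2, 211.3]), 87.6, np.int32(1435), np.float64(0.0404))
(array([ 560. , -336.2]), array([142.4,  36. ]), 87.6, np.int32(1189), np.float64(0.0383))
(array([ 505.4, -334.2]), array([142.1,  36. ]), 87.5, np.int32(1211), np.float64(0.0385))
(array([ 450.6, -333.4]), array([144.6,  35.6]), 87.6, np.int32(1231), np.float64(0.0385))
(array([ 406.3, -332.4]), array([141.6,  35.6]), 87.7, np.int32(1240), np.float64(0.0386))
(array([ 365.9, -478. ]), array([32., 44.]), 0.6, np.int32(421), np.float64(0.0491))
th 83.8 spin 0.000 | after-turn tx 24.78 ty -12.44 tz -0.36 | before-turn tx 24.79 ty -12.43; tilt 0.06  t=42.8 pos [0.5139 0.0592 0.1664]
```

servo_tool --rows '[{"tx":3.5,"ty":-1.8,"tz":0,"spin":0,"hand":8.7},{"tx":3.5,"ty":-1.8,"tz":0,"spin":0,"hand":8.7},{"tx":3.5,"ty":-1.8,"tz":0,"spin":0,"hand":8.7},{"tx":3.5,"ty":-1.8,"tz":0,"spin":0,"hand":8.7},{"tx":3.5,"ty":-1.8,"tz":0,"spin":0,"hand":8.7},{"tx":3.5,"ty":-1.8,"tz":0,"spin":0,"hand":8.7},{"tx":3.5,"ty":-1.8,"tz":0,"spin":0,"hand":8.7},{"tx":0,"ty":0,"tz":0,"spin":0,"hand":8.7},{"tx":0,"ty":0,"tz":0,"spin":0,"hand":8.7},{"tx":0,"ty":0,"tz":0,"spin":0,"hand":8.7}]'

```text
clock: 43.75
tool_pos: [0.416, 0.315, 0.1656]
ee_rot: [2.341, 2.094, -0.001]
ft_force: [0.1, -0.4, 0.9]
finger_gap: 1.0
finger_force: 0.0
```

```bash
python3 - <<'E'
from scan import *
blocks_wrist();plan(426.5,401,36,83.8)
E
```

```text
[425.8 401.9] [61.2 60.4] 59.7 circ [425.5 402.1] 30.9 [277  73  83  86]
[194.6 422.9] [80.2 23.5] 86.5 circ [185.9 423.5] 40.1 [  0  75  44 106]
th 83.6 spin -0.003 | after-turn tx 8.66 ty 0.12 tz 12.97 | before-turn tx 8.66 ty 0.09; tilt 0.05  t=43.8 pos [0.416  0.315  0.1657]
```

servo_tool --rows '[{"tx":4.3,"ty":0,"tz":2,"spin":0,"hand":8.7},{"tx":4.4,"ty":0.1,"tz":2,"spin":0,"hand":8.7},{"tx":0,"ty":0,"tz":4,"spin":0,"hand":8.7},{"tx":0,"ty":0,"tz":3.5,"spin":0,"hand":8.7},{"tx":0,"ty":0,"tz":1.4,"spin":0,"hand":8.7},{"tx":0,"ty":0,"tz":0,"spin":0,"hand":8.7},{"tx":0,"ty":0,"tz":0,"spin":0,"hand":5},{"tx":0,"ty":0,"tz":0,"spin":0,"hand":5},{"tx":0,"ty":0,"tz":0,"spin":0,"hand":5},{"tx":0,"ty":0,"tz":0,"spin":0,"hand":5}]'

```text
clock: 44.8
tool_pos: [0.4256, 0.4034, 0.0378]
ee_rot: [2.338, 2.098, 0.002]
ft_force: [-0.4, 0.8, 0.1]
finger_gap: 0.721
finger_force: 0.0
```

servo_tool --rows '[{"tx":0,"ty":0,"tz":0,"spin":0,"hand":5},{"tx":0,"ty":0,"tz":0,"spin":0,"hand":5},{"tx":0,"ty":0,"tz":-1,"spin":0,"hand":5},{"tx":0,"ty":0,"tz":-2,"spin":0,"hand":5},{"tx":0,"ty":0,"tz":-3,"spin":0,"hand":5},{"tx":0,"ty":0,"tz":-3,"spin":0,"hand":5},{"tx":0,"ty":0,"tz":0,"spin":0,"hand":5},{"tx":0,"ty":0,"tz":0,"spin":0,"hand":5},{"tx":0,"ty":0,"tz":0,"spin":0,"hand":5},{"tx":0,"ty":0,"tz":0,"spin":0,"hand":5}]'

```text
clock: 45.8
tool_pos: [0.4246, 0.4027, 0.1257]
ee_rot: [-2.338, -2.098, 0.003]
ft_force: [-0.1, -0.5, -1.3]
finger_gap: 0.702
finger_force: 30.0
```

```bash
python3 - <<'E'
from scan import *
plan(572.6,49,86,83.8);held(.115)
E
```

```text
th 83.8 spin 0.000 | after-turn tx -33.56 ty 18.53 tz 3.97 | before-turn tx -33.57 ty 18.52; tilt 0.11  t=45.8 pos [0.4246 0.4027 0.1257]
top z 0.1139 n 6641 x max 29.2 y [-37.   37.3]
```

servo_tool --rows '[{"tx":-3.3,"ty":1.9,"tz":0,"spin":0,"hand":5},{"tx":-3.3,"ty":1.9,"tz":0,"spin":0,"hand":5},{"tx":-3.3,"ty":1.9,"tz":0,"spin":0,"hand":5},{"tx":-3.3,"ty":1.9,"tz":0,"spin":0,"hand":5},{"tx":-3.3,"ty":1.9,"tz":0,"spin":0,"hand":5},{"tx":-3.4,"ty":1.8,"tz":0,"spin":0,"hand":5},{"tx":-3.4,"ty":1.8,"tz":0,"spin":0,"hand":5},{"tx":-3.4,"ty":1.8,"tz":0,"spin":0,"hand":5},{"tx":-3.4,"ty":1.8,"tz":0,"spin":0,"hand":5},{"tx":-3.4,"ty":1.8,"tz":0,"spin":0,"hand":5}]'

```text
clock: 46.85
tool_pos: [0.573, 0.0487, 0.1263]
ee_rot: [-2.338, -2.098, 0.001]
ft_force: [-0.1, 0.1, -0.3]
finger_gap: 0.705
finger_force: 30.0
```

servo_tool --rows '[{"tx":0,"ty":0,"tz":2,"spin":0,"hand":5},{"tx":0,"ty":0,"tz":1.9,"spin":0,"hand":5},{"tx":0,"ty":0,"tz":0,"spin":0,"hand":5},{"tx":0,"ty":0,"tz":0,"spin":0,"hand":5},{"tx":0,"ty":0,"tz":0,"spin":0,"hand":5},{"tx":0,"ty":0,"tz":0,"spin":0,"hand":5},{"tx":0,"ty":0,"tz":0,"spin":0,"hand":5},{"tx":0,"ty":0,"tz":0,"spin":0,"hand":5},{"tx":0,"ty":0,"tz":0,"spin":0,"hand":5},{"tx":0,"ty":0,"tz":0,"spin":0,"hand":5}]'

```text
clock: 47.85
tool_pos: [0.5729, 0.0502, 0.0879]
ee_rot: [2.338, 2.098, -0.0]
ft_force: [-0.4, 0.8, -1.0]
finger_gap: 0.699
finger_force: 30.0
```

```bash
python3 - <<'E'
from scan import *
plan(572.6,49,58,83.8); held(.075)
E
```

```text
th 83.8 spin 0.000 | after-turn tx -0.13 ty -0.02 tz 2.99 | before-turn tx -0.13 ty -0.02; tilt 0.01  t=47.9 pos [0.5729 0.0502 0.0879]
top z 0.076 n 6784 x max 29.6 y [-36.8  37.2]
```

Block sits about 1.4 mm back in the grip, which the extra 1.3 mm of tool x makes up for. Lower, release, press.

servo_tool --rows '[{"tx":0,"ty":0,"tz":0.5,"spin":0,"hand":5},{"tx":0,"ty":0,"tz":0.5,"spin":0,"hand":5},{"tx":0,"ty":0,"tz":0.4,"spin":0,"hand":5},{"tx":0,"ty":0,"tz":0.4,"spin":0,"hand":5},{"tx":0,"ty":0,"tz":0.3,"spin":0,"hand":5},{"tx":0,"ty":0,"tz":0.3,"spin":0,"hand":5},{"tx":0,"ty":0,"tz":0.3,"spin":0,"hand":5},{"tx":0,"ty":0,"tz":0,"spin":0,"hand":5},{"tx":0,"ty":0,"tz":0,"spin":0,"hand":5},{"tx":0,"ty":0,"tz":0,"spin":0,"hand":5}]'

```text
clock: 48.9
tool_pos: [0.573, 0.0503, 0.061]
ee_rot: [2.338, 2.098, 0.0]
ft_force: [1.2, 0.1, -1.1]
finger_gap: 0.702
finger_force: 30.0
```

servo_tool --rows '[{"tx":0,"ty":0,"tz":0.2,"spin":0,"hand":5},{"tx":0,"ty":0,"tz":0,"spin":0,"hand":8},{"tx":0,"ty":0,"tz":0,"spin":0,"hand":8},{"tx":0,"ty":0,"tz":0,"spin":0,"hand":8},{"tx":0,"ty":0,"tz":0,"spin":0,"hand":8},{"tx":0,"ty":0,"tz":-2,"spin":0,"hand":0},{"tx":0,"ty":0,"tz":-2,"spin":0,"hand":0},{"tx":0,"ty":0,"tz":0,"spin":0,"hand":0},{"tx":0,"ty":0,"tz":0,"spin":0,"hand":0},{"tx":0,"ty":0,"tz":0,"spin":0,"hand":0}]'

```text
clock: 49.9
tool_pos: [0.5724, 0.05, 0.098]
ee_rot: [-2.338, -2.098, 0.002]
ft_force: [0.4, -0.2, -0.3]
finger_gap: 0.552
finger_force: 0.0
```

servo_tool --rows '[{"tx":0,"ty":0,"tz":0,"spin":0,"hand":0},{"tx":0,"ty":0,"tz":0,"spin":0,"hand":0},{"tx":0,"ty":0,"tz":1.5,"spin":0,"hand":0},{"tx":0,"ty":0,"tz":1.5,"spin":0,"hand":0},{"tx":0,"ty":0,"tz":0.5,"spin":0,"hand":0},{"tx":0,"ty":0,"tz":0.4,"spin":0,"hand":0},{"tx":0,"ty":0,"tz":0.3,"spin":0,"hand":0},{"tx":0,"ty":0,"tz":0.1,"spin":0,"hand":0},{"tx":0,"ty":0,"tz":0,"spin":0,"hand":0},{"tx":0,"ty":0,"tz":0,"spin":0,"hand":0}]'

```text
clock: 50.9
tool_pos: [0.5732, 0.0503, 0.0565]
ee_rot: [2.338, 2.098, 0.0]
ft_force: [-2.9, -1.1, 5.2]
finger_gap: 0.006
finger_force: 2.5
```

servo_tool --rows '[{"tx":0,"ty":0,"tz":-1,"spin":0,"hand":0},{"tx":0,"ty":0,"tz":-3,"spin":0,"hand":0},{"tx":0,"ty":0,"tz":-4,"spin":0,"hand":0},{"tx":0,"ty":0,"tz":-4,"spin":0,"hand":0},{"tx":-4,"ty":-3,"tz":0,"spin":0,"hand":6},{"tx":-4,"ty":-3,"tz":0,"spin":0,"hand":6},{"tx":-4,"ty":-3,"tz":0,"spin":0,"hand":6},{"tx":-4,"ty":-3,"tz":0,"spin":0,"hand":6},{"tx":0,"ty":0,"tz":0,"spin":0,"hand":6},{"tx":0,"ty":0,"tz":0,"spin":0,"hand":6}]'

```text
clock: 51.9
tool_pos: [0.4361, -0.0969, 0.1767]
ee_rot: [2.339, 2.094, -0.001]
ft_force: [0.3, 0.0, 0.9]
finger_gap: 0.464
finger_force: 0.0
```

```bash
python3 - <<'E'
from scan import *
im,d,m,T=cap('top');cv2.imwrite('pics/t5.png',cv2.resize(im[150:340,200:580],(760,380),interpolation=cv2.INTER_CUBIC));P=cloud(d,m,T);x,y,z=P[...,0],P[...,1],P[...,2]
for n,c in dict(r0=(581,126.2),r1=(572.6,48.7),r2=(564.2,-28.9),r3=(555.8,-106.4)).items():
    k=(d>0)&(np.hypot(x*1000-c[0],y*1000-c[1])<22); print(n,np.percentile(z[k],[5,50,95]).round(4))
print('bar grip');[print(b) for b in blobs(P,(d>0)&(x>.6)&(x<.7)&(abs(y)<.06)&(z>.08)&(z<.11),20)]
plan(645.9,1.5,80,83.8); print(robot.observe()['clock'])
for o in robot.place_of('bar_grip','top')[:2]: print(o)
E
```

```text
r0 [0.0309 0.0345 0.0384]
r1 [0.0305 0.0346 0.0387]
r2 [0.0313 0.0346 0.0383]
r3 [0.0315 0.0346 0.0383]
bar grip
(array([646.8,   0.7]), array([49.8, 26.9]), 84.7, np.int32(344), np.float64(0.0941))
th 83.8 spin -0.000 | after-turn tx 11.92 ty 19.73 tz 9.67 | before-turn tx 11.92 ty 19.73; tilt 0.10  t=52.0 pos [ 0.4369 -0.0957  0.1767]
51.95
{'point': [334.8, 194.0], 'confidence': 0.95}
{'point': [352.1, 236.1], 'confidence': 0.59}
```

View pics/t5.png

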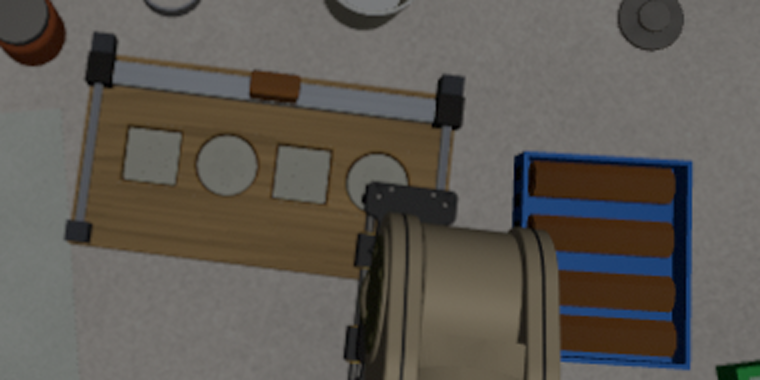

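Crop shows the four blocks level in their recesses (row ~165), four sticks side by side in the crate, and the bar's grip at (275,85). Now the bar.

servo_tool --rows '[{"tx":2.4,"ty":4,"tz":0,"spin":0,"hand":6},{"tx":2.4,"ty":4,"tz":0,"spin":0,"hand":6},{"tx":2.4,"ty":4,"tz":0,"spin":0,"hand":6},{"tx":2.4,"ty":4,"tz":0,"spin":0,"hand":6},{"tx":2.3,"ty":3.7,"tz":0,"spin":0,"hand":6},{"tx":0,"ty":0,"tz":1,"spin":0,"hand":6},{"tx":0,"ty":0,"tz":2,"spin":0,"hand":6},{"tx":0,"ty":0,"tz":0,"spin":0,"hand":6},{"tx":0,"ty":0,"tz":0,"spin":0,"hand":6},{"tx":0,"ty":0,"tz":0,"spin":0,"hand":6}]'

```text
clock: 53.0
tool_pos: [0.6453, 0.0014, 0.147]
ee_rot: [2.337, 2.098, 0.002]
ft_force: [-0.2, 0.2, -0.3]
finger_gap: 0.688
finger_force: 0.0
```

```bash
python3 - <<'E'
from scan import *
plan(646.5,1.2,80,83.8)
E
```

```text
th 83.8 spin 0.000 | after-turn tx -0.01 ty 0.12 tz 6.70 | before-turn tx -0.01 ty 0.12; tilt 0.07  t=53.0 pos [0.6453 0.0014 0.147 ]
```

servo_tool --rows '[{"tx":0,"ty":0.1,"tz":2.5,"spin":0,"hand":6},{"tx":0,"ty":0,"tz":2.5,"spin":0,"hand":6},{"tx":0,"ty":0,"tz":1.6,"spin":0,"hand":6},{"tx":0,"ty":0,"tz":0,"spin":0,"hand":1.5},{"tx":0,"ty":0,"tz":0,"spin":0,"hand":1.5},{"tx":0,"ty":0,"tz":0,"spin":0,"hand":1.5},{"tx":0,"ty":0,"tz":0,"spin":0,"hand":1.5},{"tx":0,"ty":0,"tz":0,"spin":0,"hand":1.5},{"tx":0,"ty":0,"tz":0,"spin":0,"hand":1.5},{"tx":0,"ty":0,"tz":0,"spin":0,"hand":1.5}]' --force 40

```text
clock: 54.0
tool_pos: [0.6466, 0.001, 0.0805]
ee_rot: [2.337, 2.097, 0.002]
ft_force: [1.2, -0.8, 3.3]
finger_gap: 0.271
finger_force: 40.0
```

servo_tool --rows '[{"tx":0,"ty":-0.8,"tz":0,"spin":0,"hand":1.5},{"tx":0,"ty":-1.2,"tz":0,"spin":0,"hand":1.5},{"tx":0,"ty":-1.5,"tz":0,"spin":0,"hand":1.5},{"tx":0,"ty":-1.5,"tz":0,"spin":0,"hand":1.5},{"tx":0,"ty":-1.5,"tz":0,"spin":0,"hand":1.5},{"tx":0,"ty":-1.5,"tz":0,"spin":0,"hand":1.5},{"tx":0,"ty":-1.5,"tz":0,"spin":0,"hand":1.5},{"tx":0,"ty":-1.5,"tz":0,"spin":0,"hand":1.5},{"tx":0,"ty":-1,"tz":0,"spin":0,"hand":1.5},{"tx":0,"ty":0,"tz":0,"spin":0,"hand":1.5}]'

```text
clock: 55.0
tool_pos: [0.527, 0.014, 0.0804]
ee_rot: [2.336, 2.097, 0.002]
ft_force: [6.7, 0.8, -2.2]
finger_gap: 0.273
finger_force: 40.0
```

servo_tool --rows '[{"tx":0,"ty":-0.4,"tz":0,"spin":0,"hand":1.5},{"tx":0,"ty":-0.4,"tz":0,"spin":0,"hand":1.5},{"tx":0,"ty":-0.2,"tz":0,"spin":0,"hand":1.5},{"tx":0,"ty":0,"tz":0,"spin":0,"hand":1.5},{"tx":0,"ty":0,"tz":0,"spin":0,"hand":1.5},{"tx":0,"ty":0,"tz":0,"spin":0,"hand":1.5},{"tx":0,"ty":0,"tz":0,"spin":0,"hand":1.5},{"tx":0,"ty":0,"tz":0,"spin":0,"hand":1.5},{"tx":0,"ty":0,"tz":0,"spin":0,"hand":1.5},{"tx":0,"ty":0,"tz":0,"spin":0,"hand":1.5}]'

```text
clock: 56.0
tool_pos: [0.5182, 0.0149, 0.0804]
ee_rot: [2.337, 2.097, 0.004]
ft_force: [6.9, -1.1, -1.9]
finger_gap: 0.276
finger_force: 40.0
```

servo_tool --rows '[{"tx":0,"ty":-0.1,"tz":0,"spin":0,"hand":1.5},{"tx":0,"ty":0,"tz":0,"spin":0,"hand":1.5},{"tx":0,"ty":0,"tz":0,"spin":0,"hand":1.5},{"tx":0,"ty":0,"tz":0,"spin":0,"hand":1.5},{"tx":0,"ty":0,"tz":0,"spin":0,"hand":1.5},{"tx":0,"ty":0,"tz":0,"spin":0,"hand":1.5},{"tx":0,"ty":0,"tz":0,"spin":0,"hand":1.5},{"tx":0,"ty":0,"tz":0,"spin":0,"hand":1.5},{"tx":0,"ty":0,"tz":0,"spin":0,"hand":1.5},{"tx":0,"ty":0,"tz":0,"spin":0,"hand":1.5}]'

```text
clock: 57.0
tool_pos: [0.5174, 0.015, 0.0804]
ee_rot: [2.337, 2.096, 0.004]
ft_force: [7.9, -1.0, -3.4]
finger_gap: 0.27
finger_force: 40.0
```

servo_tool --rows '[{"tx":0,"ty":0,"tz":0,"spin":0,"hand":1.5},{"tx":0,"ty":0,"tz":0,"spin":0,"hand":1.5},{"tx":0,"ty":0,"tz":0,"spin":0,"hand":1.5},{"tx":0,"ty":0,"tz":0,"spin":0,"hand":1.5},{"tx":0,"ty":0,"tz":0,"spin":0,"hand":1.5},{"tx":0,"ty":0,"tz":0,"spin":0,"hand":1.5},{"tx":0,"ty":0,"tz":0,"spin":0,"hand":1.5},{"tx":0,"ty":0,"tz":0,"spin":0,"hand":1.5},{"tx":0,"ty":0,"tz":0,"spin":0,"hand":1.5},{"tx":0,"ty":0,"tz":0,"spin":0,"hand":1.5}]'

```text
clock: 58.0
tool_pos: [0.5174, 0.015, 0.0804]
ee_rot: [2.337, 2.096, 0.004]
ft_force: [9.2, 0.1, -2.8]
finger_gap: 0.273
finger_force: 40.0
```

```bash
python3 - <<'E'
from scan import *
im,d,m,T=cap('top');P=cloud(d,m,T);x,y,z=P[...,0],P[...,1],P[...,2]
s=robot.observe();print(s['clock'],s['tool_pos'],s['ft_force'],s['finger_gap'])
q=P[...,:2]*1000-[568.4,9.9];a=np.radians(-6.2);fx=q@[np.cos(a),np.sin(a)];fy=q@[-np.sin(a),np.cos(a)]
k=(d>0)&(abs(z-.055)<.008)&(abs(abs(fy)-115)<30)&(abs(fx)<110); print('bar frame x by side',[np.round(np.percentile(fx[k&(fy*g>0)],[5,50,95]),1) for g in (1,-1) if (k&(fy*g>0)).sum()>20],'expect -52')
E
```

```text
58.05 [0.51739535 0.01503369 0.08040538] [ 8.04444678 -0.88763023 -2.86770859] 0.2734439788517264
bar frame x by side [array([-63.1, -52.1, -41.1]), array([-62.7, -51.1, -41.2])] expect -52
```

servo_tool --rows '[{"tx":0,"ty":0.8,"tz":0,"spin":0,"hand":1.5},{"tx":0,"ty":1.4,"tz":0,"spin":0,"hand":1.5},{"tx":0,"ty":1.5,"tz":0,"spin":0,"hand":1.5},{"tx":0,"ty":1.5,"tz":0,"spin":0,"hand":1.5},{"tx":0,"ty":1.5,"tz":0,"spin":0,"hand":1.5},{"tx":0,"ty":1.5,"tz":0,"spin":0,"hand":1.5},{"tx":0,"ty":1.5,"tz":0,"spin":0,"hand":1.5},{"tx":0,"ty":1.5,"tz":0,"spin":0,"hand":1.5},{"tx":0,"ty":1.2,"tz":0,"spin":0,"hand":1.5},{"tx":0,"ty":0.5,"tz":0,"spin":0,"hand":1.5}]'

```text
clock: 59.05
tool_pos: [0.6456, 0.0011, 0.0804]
ee_rot: [2.338, 2.097, 0.001]
ft_force: [0.4, -0.2, 6.8]
finger_gap: 0.277
finger_force: 40.0
```

servo_tool --rows '[{"tx":0,"ty":0,"tz":0,"spin":0,"hand":1.5},{"tx":0,"ty":0,"tz":0,"spin":0,"hand":6},{"tx":0,"ty":0,"tz":0,"spin":0,"hand":6},{"tx":0,"ty":0,"tz":0,"spin":0,"hand":6},{"tx":0,"ty":0,"tz":0,"spin":0,"hand":6},{"tx":0,"ty":0,"tz":0,"spin":0,"hand":6},{"tx":0,"ty":0,"tz":-2,"spin":0,"hand":6},{"tx":0,"ty":0,"tz":-3,"spin":0,"hand":6},{"tx":0,"ty":0,"tz":-3,"spin":0,"hand":6},{"tx":0,"ty":0,"tz":-3,"spin":0,"hand":6}]'

```text
clock: 60.05
tool_pos: [0.6437, 0.0013, 0.1909]
ee_rot: [-2.338, -2.098, 0.001]
ft_force: [0.7, -0.7, -0.2]
finger_gap: 0.688
finger_force: 0.0
```

servo_tool --rows '[{"tx":-3,"ty":-4,"tz":0,"spin":0,"hand":6},{"tx":-3,"ty":-4,"tz":0,"spin":0,"hand":6},{"tx":-3,"ty":-4,"tz":0,"spin":0,"hand":6},{"tx":-3,"ty":-4,"tz":0,"spin":0,"hand":6},{"tx":-3,"ty":-3,"tz":0,"spin":0,"hand":6},{"tx":0,"ty":0,"tz":0,"spin":0,"hand":6},{"tx":0,"ty":0,"tz":0,"spin":0,"hand":6},{"tx":0,"ty":0,"tz":0,"spin":0,"hand":6},{"tx":0,"ty":0,"tz":0,"spin":0,"hand":6},{"tx":0,"ty":0,"tz":0,"spin":0,"hand":6}]'

```text
clock: 61.05
tool_pos: [0.4396, -0.1263, 0.1897]
ee_rot: [-2.335, -2.1, -0.001]
ft_force: [0.1, -0.5, 0.4]
finger_gap: 0.69
finger_force: 0.0
```

```bash
python3 - <<'E'
from scan import *
im,d,m,T=cap('top');P=cloud(d,m,T);x,y,z=P[...,0],P[...,1],P[...,2];cv2.imwrite('pics/t6.png',im)
for n,c in dict(r0=(581,126.2),r1=(572.6,48.7),r2=(564.2,-28.9),r3=(555.8,-106.4)).items():
    k=(d>0)&(np.hypot(x*1000-c[0],y*1000-c[1])<22); print(n,np.percentile(z[k],[5,50,95]).round(4))
print('bar grip');[print(b) for b in blobs(P,(d>0)&(x>.6)&(x<.7)&(abs(y)<.06)&(z>.08)&(z<.11),20)]
print(robot.observe()['clock'],robot.observe()['tool_pos'])
E
```

```text
r0 [0.0308 0.0347 0.0383]
r1 [0.0313 0.0346 0.0382]
r2 [0.0312 0.0348 0.0383]
r3 [0.0317 0.0348 0.0396]
bar grip
(array([646.7,   0.8]), array([49.7, 26.8]), 82.8, np.int32(351), np.float64(0.0941))
61.1 [ 0.43945674 -0.12651883  0.18971606]
```

View pics/t6.png

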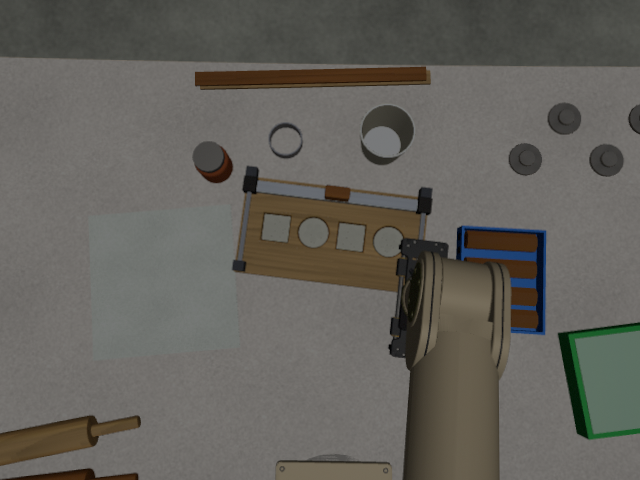

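The bar is home (grip at (337,193)), the blocks are flush, and the sticks are in the crate. The tub, cutter and jar have not moved.

```bash
python3 -c "
from workcell import robot
print(robot.finish_job())"
```

```text
the job is handed in; nothing more can be done
None
```

I handed in the job after about 61 s of robot time: all four blocks are flush in their recesses, all four sticks lie flat in the crate, the bar was held at its stop for over 2 s and is back home, and the tub, cutter and jar look unmoved; the hand-in gave no verdict.

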